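Stack the finished watch cases into a column

ROBOT

A 6-joint arm with a two-finger parallel gripper is mounted at the origin on the work surface. World frame = base frame: x ahead of the robot, y to its left, z up, the work surface at z = 0. Lengths are in mm, angles in degrees, forces in N, time in s.
With the tool pointing down it reaches from about 350 to 850 mm from the base axis. Payload 8.1 kg.
Tool frame: the origin (TCP) lies on the centre line of the jaws, within the pads' length; the fingertips stand 11 mm ahead of it and the grasp point (between the pads) lies 8 mm behind it; z points along the fingers, y is the direction in which the jaws open and shut (so a half turn about z gives the same grasp; the last joint's range is limited). The gripper opens to 85 mm and grips with 20 to 120 N. Pads are 22 mm wide; open, the fingers measure 114 mm over their backs; the gripper's body (76 mm by 85 mm) begins 54 mm behind the grasp point. The pads swing forward as they close: fully open they stand 13 mm farther back than shut.
Start: joints at [59.336, 7.471, 85.268, -0, 87.261, -4.893], TCP at [260.851, 540.335, 242.292] pointing down, gripper open.
Joint ranges: [-169.43, 169.43], [-51.17, 129.36], [1.28, 143.12], [-76.62, 256.62], [0, 156.53], [-152.29, 152.29]. Speed limits (degrees/s): [136.94, 136.94, 159.86, 180, 180, 180].

INTERFACE

Orientations are given as [roll, pitch, yaw] about the fixed x, y, z axes, in that order (R = Rz(yaw) Ry(pitch) Rx(roll)).
In Python, from bench import telemetry, viewer, r gives the robot as it stands.
- The arm moves only by the shell command python3 -m inch 'ROWS' [FORCE]. ROWS is JSON, a list of rows, each a list of 3 entries, a list of its own where there are three numbers: the shift along the tool's x, y, z in cm, then the turn, a rotation vector about the tool's x, y, z in rad, then the opening, from 0 (shut) to 1 (fully open). A call has 1 to 20 rows; each row is the pose to reach, as a shift and turn from the pose commanded when the call began, along the tool's axes at that moment; what a row does not reach only later rows make up. A row lasts 1/10 s, in which the tool goes at most 50 mm and 8.59 degrees, less where a joint would pass 70% of its speed; a pose out of reach is approached as far as the arm can. A call with a gripper value outside its range is refused whole. The fingers move at their own pace and stop on an object; FORCE is the grip in N (left out, the last holds). Time passes only in rows, so rows that repeat a pose let the fingers close. It gives the time, the measured TCP pose, the force and the opening at its end, in the units of the state.
- telemetry.sense(): the state, without advancing time (a new reading comes with each control period).
- viewer.snapshot(name): name is "scene" or "top"; returns the picture (400x640x3 uint8, red, green, blue); there is no depth.
- viewer.camera_model(name): a dict with "fx", "fy", "cx", "cy" (pixels), "cam_to_world" (4x4, takes a point from camera to world coordinates). Camera axes: x right, y down, z forward; pixel columns grow to the right and rows downward; lengths in mm; the calibration is good to about 2 mm. A picture is of the moment at which its call begins. camera_model takes no time and is no camera call.
- r.hand_in(): hands the job in, once; it reports no verdict.
The state is a dict: "time": time; "joint_pos": joint angles; "qd": joint speeds; "joint_efforts": joint torques, N m; "tool_pos": TCP position; "tcp_rot": TCP orientation; "ft_force": force on the tool from outside, world axes, zero at the start; "wrist_torque": the same for the moment, N m; "finger_gap": finger opening in mm.
Only numpy, scipy, OpenCV 4.12 (cv2) and the standard library are available. Lean on these libraries where they do the work, as an engineer would, in place of code of your own. Each camera call takes 0.05 s, during which the arm holds its last target.

TASK

Build one square column of the three closed watch cases on the tan case where it lies: the red and the navy case flat on top of it in either order, lids up and edges in line. The navy case stands on edge in the rack, so first lay it flat on the bench, lid up, and let go of it, then take it again across its width to stack it. Leave the watch, the tools and the other things on the bench where they are.

Things in the scene. Friction and masses are not known exactly. Their poses are not given: they have to be found in the camera images.
- tan_case_mid (a point): tan watch case lying lid up on the bench, the foot of the column; 130 mm long x 60 mm wide x 38 mm high, closed and rigid, about 0.24 kg; the point is its centre, x along its length, y across its width towards the brass clasp, z out of its lid (the lid has a paler panel in a thin gold frame, the underside is black felt)
- red_case_mid (a point): dark red watch case lying lid up on the bench; 130 mm long x 60 mm wide x 38 mm high, closed and rigid, about 0.24 kg; the point is its centre, x along its length, y across its width towards the brass clasp, z out of its lid (the lid has a paler panel in a thin gold frame, the underside is black felt)
- navy_case_mid (a point): navy blue watch case, same size, make and axes as the red one (130 x 60 x 38 mm, about 0.24 kg; x length, y width towards the clasp, z out of the lid; the point is its centre). It stands on its long hinge edge in a slot of the rack, clasp (+y) up, lid (+z) facing sideways, its top edge 66 mm above the bench; it falls over flat once it leans more than about 33 degrees
- rack_foot (a point): low dark wooden rack fixed to the bench, 140 mm long (x) x 102 mm wide (y), the point is the centre of its underside; base 6 mm thick, three lengthwise rails 5 mm thick whose tops are 22 mm above the bench form two slots 42.5 mm wide centred at y = +24 mm (holds the navy case) and y = -24 mm (empty)
- wristwatch: gold watch on a dark grey display cushion, 60 x 75 mm, 53 mm high; origin under its centre; leave it alone
- loupe: black eye loupe, 37 mm across, 32 mm high; origin under its centre; leave it alone
- blower: dark red rubber dust blower standing up, 60 mm across, 114 mm high; origin under its centre; leave it alone
- parts_dish: round blue dish with a clear dome, 96 mm across, 49 mm high; origin under its centre; leave it alone
- hammer: small brass hammer with a wooden handle, 180 mm long, lying along its x axis; leave it alone
- screwdriver: small screwdriver, 120 mm long, lying along its x axis; leave it alone
- tweezers: steel tweezers, 120 mm long, lying along their x axis, 6 mm high; leave them alone
Things that resemble listed ones, but are neither listed nor needed, are in the scene too. Of the things that look like the part that bears navy_case_mid, the larger one is meant. What is shaped like the part that bears tan_case_mid but green is not meant.

How it is judged:
By the outcome, as a careful person would: the job done as asked, in the order asked, and still so for the second after the job is handed in, with the robot touching nothing.
It also fails if it takes over 64 s, if anything falls off the work surface, if the arm or the gripper's body presses on something with over 40 N, if the wrist force passes 120 N, or if a joint passes its speed limit or range.

## Working session

There is one attempt and no reset: what is moved stays moved. The work goes in short steps, Python scripts to look and compute and a shell command to move; the robot and the scene stay as the last step left them, time stands still between calls to the robot, and variables do not carry over. Pictures are saved under pics/ and viewed, and the job is handed in when it is done.

```bash
ls; mkdir -p pics
python3 - <<'E'
from bench import telemetry, viewer, r
import cv2, numpy as np
for n in("scene","top"):
    im=viewer.snapshot(n); cv2.imwrite(f"pics/{n}0.png",im[:,:,::-1])
    m=viewer.camera_model(n); print(n,m['fx'],m['fy'],m['cx'],m['cy']); print(np.round(m['cam_to_world'],3).tolist())
print(telemetry.sense())
E
```

```text
pics
scene 501.60110025804545 501.60110025804545 321.56169326629606 202.6940155435413
[[-0.443, 0.64, -0.627, 1338.463], [0.896, 0.314, -0.313, 411.588], [-0.004, -0.701, -0.713, 980.846], [0.0, 0.0, 0.0, 1.0]]
top 368.6297827243459 368.6297827243459 322.1516747731016 196.39877819814103
[[0.012, -0.994, 0.112, 400.18], [-1.0, -0.009, 0.02, -10.843], [-0.019, -0.112, -0.993, 1265.568], [0.0, 0.0, 0.0, 1.0]]
{'time': 0.1, 'joint_pos': array([ 5.93340954e+01,  7.51160243e+00,  8.53231849e+01, -1.74849430e-04,
        8.72604559e+01, -4.89563392e+00]), 'qd': array([-0.04040895, -0.18508246, -0.10873575, -0.0047059 , -0.08450352,
        0.05226421]), 'joint_efforts': array([ 9.93005597e-04, -5.70949244e+01, -5.01942909e+01, -2.63296861e-04,
        8.10649391e-03,  6.51683422e-05]), 'tool_pos': array([260.62269368, 539.91815493, 241.33934913]), 'tcp_rot': array([-1.79905089e+02, -7.95415191e-03,  1.54229731e+02]), 'ft_force': array([-0.05111058,  0.02911148,  0.22435784]), 'wrist_torque': array([ 0.01059603, -0.00613367,  0.00177571]), 'finger_gap': 85.65024161836416}
```

View pics/scene0.png

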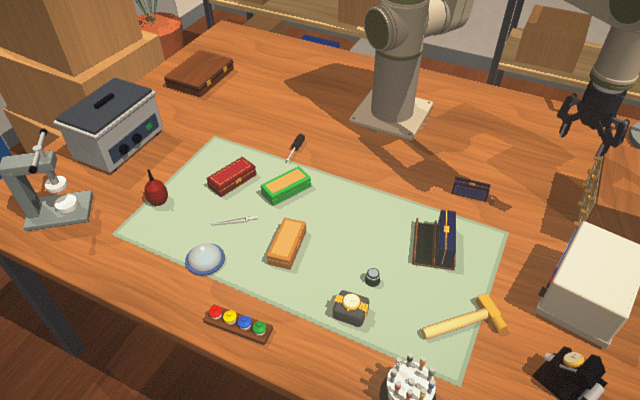

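View pics/top0.png

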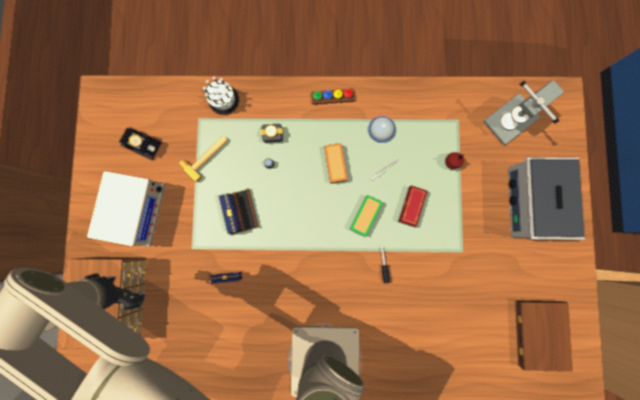

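Run:
```python
import cv2
t=cv2.imread('pics/top0.png'); s=cv2.imread('pics/scene0.png')
def c(im,x0,y0,w,h,k,n): cv2.imwrite('pics/'+n,cv2.resize(im[y0:y0+h,x0:x0+w],None,fx=k,fy=k,interpolation=cv2.INTER_CUBIC))
c(t,310,130,130,120,6,'t_a.png'); c(t,205,170,80,75,8,'t_b.png')
c(s,195,140,130,140,4,'s_a.png'); c(s,390,190,90,90,6,'s_b.png')
```

```text
(no output)
```

View pics/t_a.png

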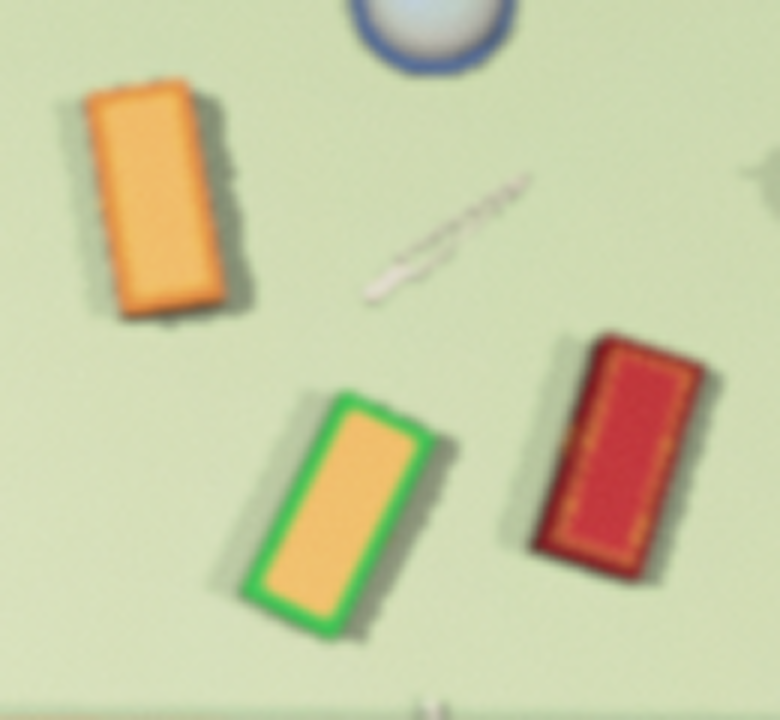

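View pics/t_b.png

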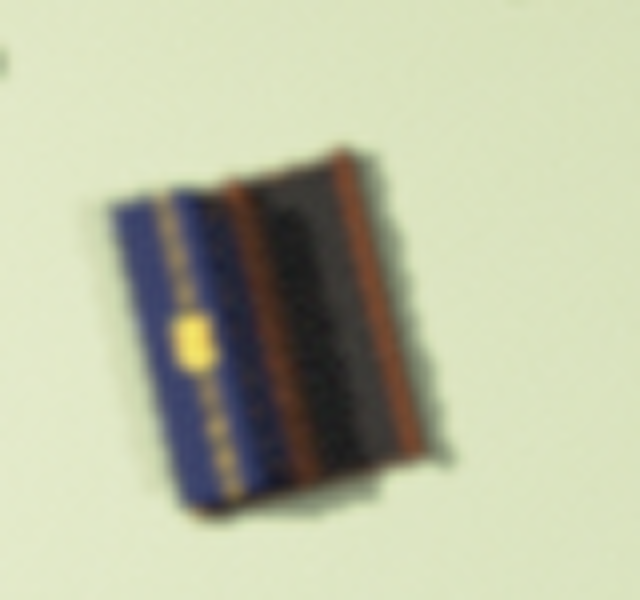

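View pics/s_a.png

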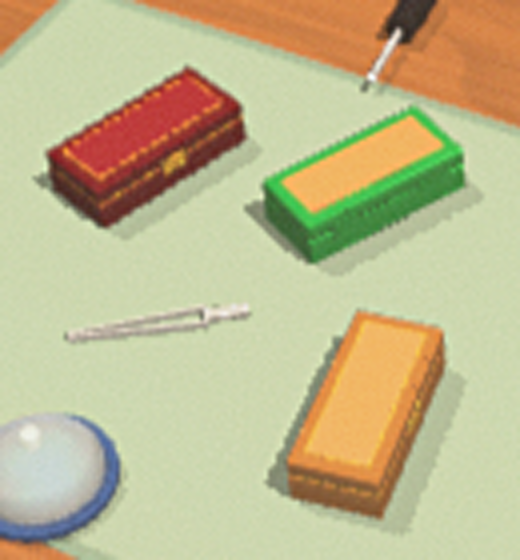

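View pics/s_b.png

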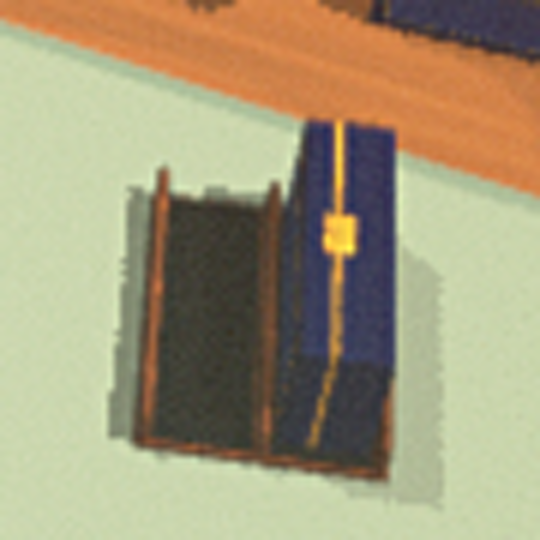

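```bash
cat > h.py <<'E'
import cv2, numpy as np
from scipy.optimize import minimize
from scipy.spatial.transform import Rotation as R
from bench import viewer
CM={n:viewer.camera_model(n) for n in("scene","top")}
def proj(n,P):
    m=CM[n]; T=np.linalg.inv(np.array(m['cam_to_world'])); P=np.atleast_2d(P)
    q=P@T[:3,:3].T+T[:3,3]; return np.c_[m['fx']*q[:,0]/q[:,2]+m['cx'],m['fy']*q[:,1]/q[:,2]+m['cy']]
def unproj(n,uv,z):
    m=CM[n]; M=np.array(m['cam_to_world']); d=M[:3,:3]@[(uv[0]-m['cx'])/m['fx'],(uv[1]-m['cy'])/m['fy'],1]
    return M[:3,3]+d*(z-M[2,3])/d[2]
def box(c,rot,s): 
    B=np.array([[i,j,k] for i in(-.5,.5) for j in(-.5,.5) for k in(-.5,.5)])*s
    return B@rot.T+c
def sil(n,C,K=8):
    h=cv2.convexHull(proj(n,C).astype(np.float32))
    im=np.zeros((400*1,640),np.float32)
    uv=h[:,0]; x0,y0=np.floor(uv.min(0)).astype(int)-2; x1,y1=np.ceil(uv.max(0)).astype(int)+3
    x0,y0=max(x0,0),max(y0,0)
    b=np.zeros(((y1-y0)*K,(x1-x0)*K),np.uint8)
    cv2.fillConvexPoly(b,np.round(((uv-[x0,y0]+.5)*K-.5)*16).astype(np.int32),255,shift=4)
    s=cv2.resize(b,(x1-x0,y1-y0),interpolation=cv2.INTER_AREA)/255.
    im[y0:y1,x0:x1]=s[:400-y0,:640-x0]; return im
def mask(img,kind,roi=None):
    h=cv2.cvtColor(img,cv2.COLOR_BGR2HSV).astype(int);H,S,V=h[...,0],h[...,1],h[...,2]
    m={'tan':(H>6)&(H<24)&(S>120),'red':((H<8)|(H>172))&(S>125),'navy':(H>105)&(H<135)&(S>70)}[kind]
    m=m.astype(np.float32)
    if roi is not None:
        z=np.zeros_like(m);x0,y0,x1,y1=roi;z[y0:y1,x0:x1]=1;m*=z
    return m
def fit(masks,x0,z=19,s=(130,60,38),rp=(0,0)):
    def cost(p):
        C=box([p[0],p[1],z],R.from_euler('xyz',[*rp,p[2]],degrees=True).as_matrix(),s)
        return sum(((sil(n,C)-m)**2).sum() for n,m in masks.items())
    best=minimize(cost,x0,method='Nelder-Mead',options=dict(initial_simplex=[np.array(x0)+d for d in([0,0,0],[12,0,0],[0,12,0],[0,0,6])],xatol=.05,fatol=.05))
    return best.x,best.fun
E
python3 - <<'E'
from h import *
t=cv2.imread('pics/top0.png'); s=cv2.imread('pics/scene0.png')
for k,rt,rs,uv in (('tan',(318,138,354,190),(260,212,312,272),(336,163)),('red',(395,180,435,232),(200,150,262,198),(413,206))):
    ms={'top':mask(t,k,rt),'scene':mask(s,k,rs)}
    P=unproj('top',uv,38); print(k,P, {n:m.sum() for n,m in ms.items()})
    for yaw in(-15,15):
        for sub in(('top','scene'),('top',),('scene',)):
            print(yaw,sub,fit({n:ms[n] for n in sub},[P[0],P[1],yaw]))
def cr(X,Y,k,ox,oy): return ((X+.5)/k-.5+ox,(Y+.5)/k-.5+oy)
# rack rails tops z22 in top: outer -y rail ends, middle rail ends
for n,pt in (('-y rail far',(343,150)),('-y rail near',(415,452)),('mid far',(235,185)),('mid near',(305,480))):
    print(n,unproj('top',cr(*pt,8,205,170),22).round(1))
for n,pt in (('-y far',(140,440)),('-y near(base)',(163,172)),('mid out',(262,455)),('mid in',(273,187)),('+y out',(386,475))):
    print('scene',n,unproj('scene',cr(*pt,6,390,190),22).round(1))
for n,pt in (('nTL',(112,207)),('nBL',(187,510)),('nTR',(190,193)),('nBR',(270,490)),('clasp',(195,345))):
    print('top',n,unproj('top',cr(*pt,8,205,170),66).round(1))
for n,pt in (('TL',(306,121)),('TR',(395,128)),('BR',(388,365)),('BL',(300,355)),('clasp',(340,235))):
    print('scene',n,unproj('scene',cr(*pt,6,390,190),66).round(1))
for n,uv,z in(('loupe',(269,163),30),('watch',(272,132),40),('smallnavy',(226,277),20),('hammerhead',(190,170),20),('hamend',(225,142),10),('dish',(381,128),30)): print(n,unproj('top',uv,z).round())
E
```

```text
tan [652.87603114 -31.11445863  38.        ] {'top': np.float32(660.0), 'scene': np.float32(1277.0)}
-15 ('top', 'scene') (array([654.7205481 , -28.96767297,  10.26917229]), np.float64(133.83372497558594))
-15 ('top',) (array([657.36907287, -29.02775415,   9.28203898]), np.float64(40.15473937988281))
-15 ('scene',) (array([653.69999755, -28.44309613,  11.12009083]), np.float64(79.33631896972656))
15 ('top', 'scene') (array([654.51956029, -28.79959138,  10.18710756]), np.float64(133.970458984375))
15 ('top',) (array([657.41948401, -29.29974203,   9.46676792]), np.float64(39.76551055908203))
15 ('scene',) (array([653.56290996, -28.19922422,  11.16133581]), np.float64(79.04234313964844))
red [ 509.41940633 -288.1676336    38.        ] {'top': np.float32(639.0), 'scene': np.float32(809.0)}
-15 ('top', 'scene') (array([ 509.34300689, -289.57712979,  -17.51090042]), np.float64(479.4361877441406))
-15 ('top',) (array([ 511.32569005, -290.15485768,  -19.73957609]), np.float64(142.51148986816406))
-15 ('scene',) (array([ 507.43762108, -288.2252819 ,  -13.37309938]), np.float64(331.91925048828
[... 345 characters left out ...]
 rail near [437.6 235.5  22. ]
mid far [550.4 316.2  22. ]
mid near [425.3 281.7  22. ]
scene -y far [580.1 276.5  22. ]
scene -y near(base) [437.  237.5  22. ]
scene mid out [565.8 322.4  22. ]
scene mid in [424.5 282.9  22. ]
scene +y out [553.8 369.3  22. ]
top nTL [535.5 355.2  66. ]
top nBL [411.7 319.1  66. ]
top nTR [541.6 323.2  66. ]
top nBR [420.2 285.5  66. ]
top clasp [479.  318.6  66. ]
scene TL [424.1 289.9  66. ]
scene TR [411.6 324.6  66. ]
scene BR [537.4 357.2  66. ]
scene BL [547.7 325.   66. ]
scene clasp [480.  321.1  66. ]
loupe [653. 198.  30.]
watch [759. 189.  40.]
smallnavy [267. 332.  20.]
hammerhead [628. 472.  20.]
hamend [730. 358.  10.]
dish [ 778. -185.   30.]
```

Run:
```python
import cv2,numpy as np
t=cv2.imread('pics/top0.png'); s=cv2.imread('pics/scene0.png')
a=cv2.resize(s[200:275,400:470],None,fx=8,fy=8,interpolation=cv2.INTER_CUBIC)
b=cv2.resize(s[150:200,200:265],None,fx=8,fy=8,interpolation=cv2.INTER_CUBIC)[:600]
a=np.clip(255*(a/255.)**.5,0,255).astype(np.uint8)
cv2.imwrite('pics/nb.png',a);cv2.imwrite('pics/rb.png',b)
```

```text
(no output)
```

View pics/nb.png

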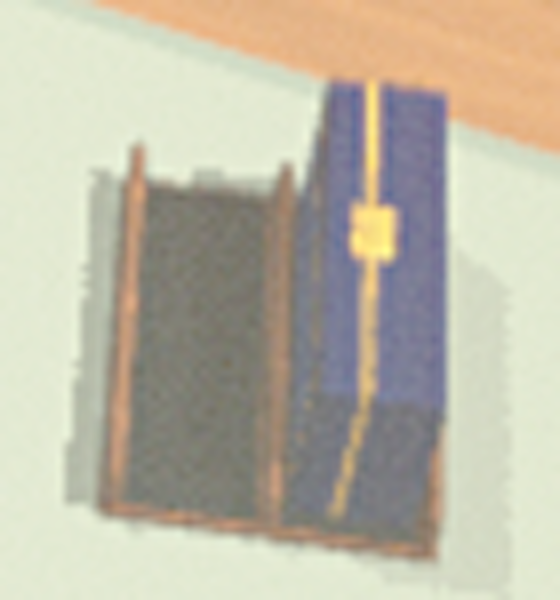

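View pics/rb.png

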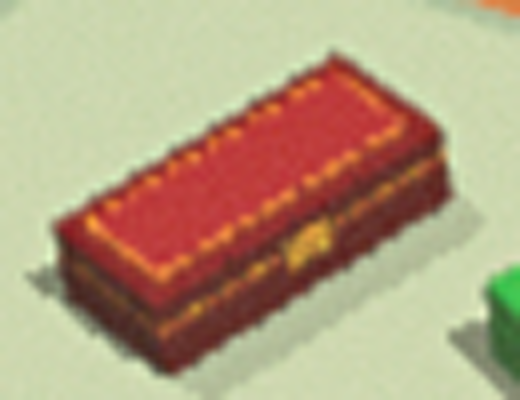

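```bash
cat >> h.py <<'E'
from bench import telemetry
def cur():
    s=telemetry.sense(); return np.array(s['tool_pos']),R.from_euler('xyz',s['tcp_rot'],degrees=True),s
def to(p,rot=None):
    c,Rc,s=cur()
    sh=Rc.as_matrix().T@(np.array(p)-c)/10
    rv=np.zeros(3) if rot is None else (Rc.inv()*rot).as_rotvec()
    print('shift cm',sh.round(3),'turn',rv.round(4),'t',round(s['time'],2))
def down(yaw): return R.from_euler('xyz',[180,0,yaw],degrees=True)
def st():
    s=telemetry.sense(); print('t',round(s['time'],2),'pos',np.round(s['tool_pos'],1),'rot',np.round(s['tcp_rot'],2),'f',np.round(s['ft_force'],2),'gap',round(s['finger_gap'],1),'j',np.round(s['joint_pos'],1))
E
python3 -c "
from h import *
to([479,322,130],down(195.5))"
```

```text
shift cm [-29.142 -10.112  11.147] turn [-1.500e-03 -7.000e-04 -7.203e-01] t 0.1
```

```bash
python3 -m inch '[[[-29.1,-10.1,5],[0,0,-0.72],1],[[-29.1,-10.1,5],[0,0,-0.72],1],[[-29.1,-10.1,5],[0,0,-0.72],1],[[-29.1,-10.1,5],[0,0,-0.72],1],[[-29.1,-10.1,5],[0,0,-0.72],1],[[-29.1,-10.1,5],[0,0,-0.72],1],[[-29.1,-10.1,11.1],[0,0,-0.72],1],[[-29.1,-10.1,11.1],[0,0,-0.72],1],[[-29.1,-10.1,11.1],[0,0,-0.72],1],[[-29.1,-10.1,11.1],[0,0,-0.72],1],[[-29.1,-10.1,11.1],[0,0,-0.72],1]]' 40
python3 -c "
from h import *
st()
for n in('scene','top'):
  im=viewer.snapshot(n)[:,:,::-1]; cv2.imwrite('pics/%s1.png'%n,im)
s=cv2.imread('pics/scene1.png')[120:270,370:530];cv2.imwrite('pics/s1c.png',cv2.resize(s,None,fx=4,fy=4,interpolation=cv2.INTER_CUBIC))
s=cv2.imread('pics/top1.png')[150:260,190:310];cv2.imwrite('pics/t1c.png',cv2.resize(s,None,fx=5,fy=5,interpolation=cv2.INTER_CUBIC))
"
```

```text
time: 1.2
tool_pos: [479.5, 324.1, 133.3]
tcp_rot: [180.0, 0.1, -164.5]
ft_force: [0.5, 0.4, -0.2]
finger_gap: 85.3
t 1.2 pos [479.5 324.1 133.3] rot [ 1.7995e+02  1.5000e-01 -1.6447e+02] f [ 0.5   0.39 -0.2 ] gap 85.3 j [ 29.    8.5  95.8   0.   75.6 -76.6]
```

View pics/s1c.png

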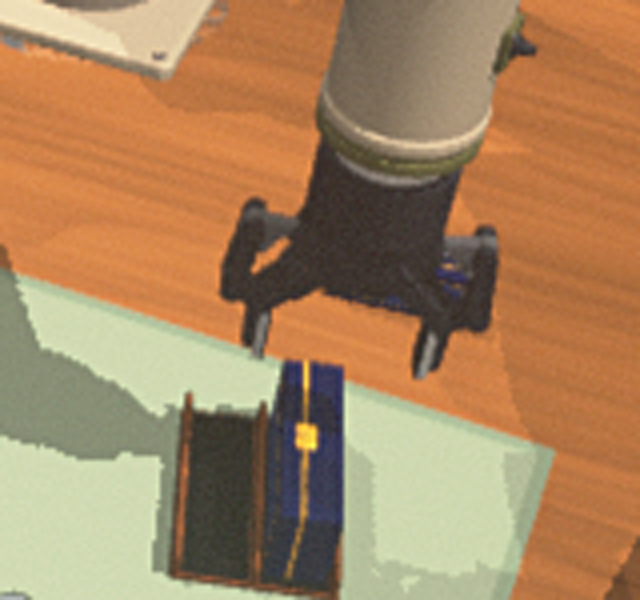

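View pics/t1c.png

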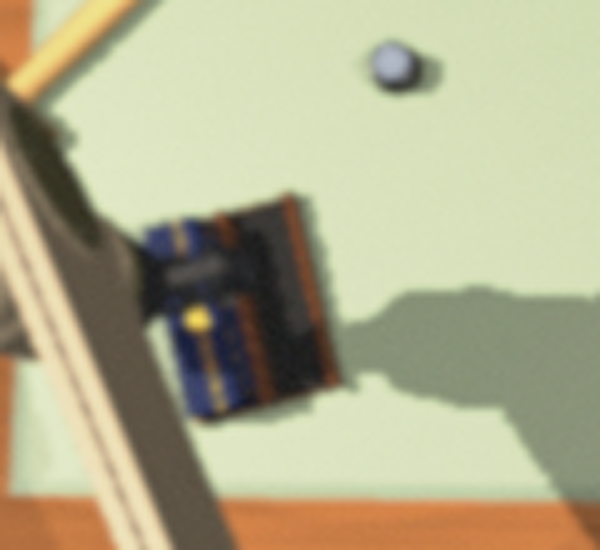

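```bash
python3 -c "
from h import *
st()
print(unproj('scene',(369.6+341/4,119.6+365/4),134))
print(unproj('scene',(369.6+305/4,119.6+437/4),66))
print(proj('scene',[479.5,324.1,124]),proj('top',[479.5,324.1,124]))
to([479,322,44],down(195.5))"
```

```text
t 1.3 pos [479.6 324.2 133.4] rot [ 179.95    0.18 -164.44] f [-0.54  1.03  0.06] gap 85.3 j [ 29.    8.5  95.8   0.   75.6 -76.6]
[480.88334602 329.78597671 134.        ]
[480.69853866 320.29460356  66.        ]
[[451.84863269 212.63217541]] [[222.15040704 211.22422619]]
shift cm [ 0.142 -0.206  8.94 ] turn [0.0008 0.0032 0.001 ] t 1.3
```

```bash
python3 -m inch '[[[0.1,-0.1,4],[0,0.003,0.001],1],[[0.1,-0.1,8.9],[0,0.003,0.001],1],[[0.1,-0.1,8.9],[0,0.003,0.001],1],[[0.1,-0.1,8.9],[0,0.003,0.001],1]]' 25
python3 -c "
from h import *
st()"
python3 -m inch '[[[0,0,0],[0,0,0],0.5],[[0,0,0],[0,0,0],0.5],[[0,0,0],[0,0,0],0.5]]' 25
python3 -c "
from h import *
st()
for n in('scene',):
  im=viewer.snapshot(n)[:,:,::-1]; cv2.imwrite('pics/%s2.png'%n,im)
s=cv2.imread('pics/scene2.png')[120:270,370:530];cv2.imwrite('pics/s2c.png',cv2.resize(s,None,fx=4,fy=4,interpolation=cv2.INTER_CUBIC))
"
```

```text
time: 1.7
tool_pos: [477.7, 321.9, 42.7]
tcp_rot: [-180.0, -0.2, -164.5]
ft_force: [0.1, 0.8, 0.9]
finger_gap: 85.6
t 1.7 pos [477.7 321.9  42.7] rot [-179.98   -0.25 -164.53] f [0.1  0.81 0.9 ] gap 85.6 j [ 28.9  14.6  99.1   0.   66.6 -76.6]
time: 2.0
tool_pos: [479.8, 322.6, 44.8]
tcp_rot: [179.9, 0.0, -164.6]
ft_force: [1.3, -1.3, -0.4]
finger_gap: 44.2
t 2.0 pos [479.8 322.6  44.8] rot [ 1.7995e+02  5.0000e-02 -1.6457e+02] f [ 1.27 -1.26 -0.43] gap 44.2 j [ 28.8  14.5  99.    0.   66.5 -76.6]
```

View pics/s2c.png

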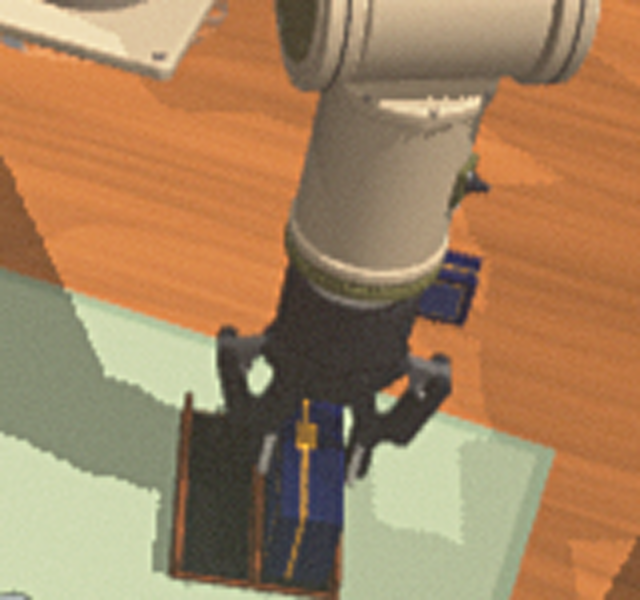

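```bash
python3 -m inch '[[[0,0,0],[0,0,0],0.45],[[0,0,0],[0,0,0],0.4],[[0,0,0],[0,0,0],0.35],[[0,0,0],[0,0,0],0.3],[[0,0,0],[0,0,0],0.3]]' 25
python3 -c "
from h import *
st()"
python3 -m inch '[[[0,0,0],[0,0,0],0.2],[[0,0,0],[0,0,0],0.2],[[0,0,0],[0,0,0],0.2],[[0,0,-1],[0,0,0],0.2],[[0,0,-2],[0,0,0],0.2],[[0,0,-3],[0,0,0],0.2],[[0,0,-4],[0,0,0],0.2],[[0,0,-6],[0,0,0],0.2],[[0,0,-8],[0,0,0],0.2],[[0,0,-8],[0,0,0],0.2]]' 60
python3 -c "
from h import *
st()
for n in('scene','top'):
  im=viewer.snapshot(n)[:,:,::-1]; cv2.imwrite('pics/%s3.png'%n,im)
s=cv2.imread('pics/scene3.png')[120:270,370:530];cv2.imwrite('pics/s3c.png',cv2.resize(s,None,fx=4,fy=4,interpolation=cv2.INTER_CUBIC))
"
```

```text
time: 2.55
tool_pos: [479.0, 322.3, 43.5]
tcp_rot: [180.0, -0.1, -164.6]
ft_force: [-0.6, 1.6, 7.1]
finger_gap: 38.0
t 2.55 pos [479.  322.3  43.5] rot [ 1.7996e+02 -7.0000e-02 -1.6457e+02] f [-0.61  1.59  7.07] gap 38.0 j [ 28.8  14.6  99.    0.1  66.5 -76.6]
time: 3.55
tool_pos: [480.7, 322.8, 126.4]
tcp_rot: [179.9, 0.2, -164.6]
ft_force: [0.9, 0.6, -1.2]
finger_gap: 37.0
t 3.55 pos [480.7 322.8 126.4] rot [ 179.92    0.19 -164.58] f [ 0.91  0.6  -1.18] gap 37.0 j [ 28.8   8.9  96.1   0.   74.8 -76.6]
```

View pics/s3c.png

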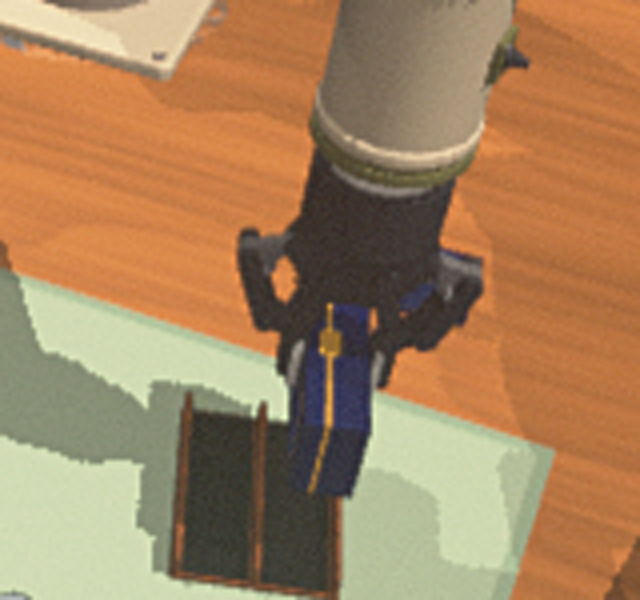

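```bash
python3 -c "
from h import *
D=down(195.45)*R.from_rotvec([np.radians(42),0,0])
for z in(50,1):
  p=np.array([508,60,z])-D.as_matrix()@[0,19,38]; print(p.round(1),D.as_euler('xyz',degrees=True)); to(p,D)"
```

```text
[505.   70.9  91. ] [-138.      0.   -164.55]
shift cm [  4.153 -24.885   3.181] turn [ 7.333e-01 -1.700e-03  1.000e-04] t 3.65
[505.   70.9  42. ] [-138.      0.   -164.55]
shift cm [  4.145 -24.886   8.081] turn [ 7.333e-01 -1.700e-03  1.000e-04] t 3.65
```

```bash
python3 -m inch '[[[0.5,-2,0],[0,0,0],0.2],[[1,-5,0],[0.05,0,0],0.2],[[1.5,-8,0],[0.15,0,0],0.2],[[2,-11,0],[0.25,0,0],0.2],[[2.5,-14,0.5],[0.35,0,0],0.2],[[3,-17,1],[0.45,0,0],0.2],[[3.5,-20,1.5],[0.55,0,0],0.2],[[3.8,-22.5,2.2],[0.65,0,0],0.2],[[4.1,-24.2,3],[0.7,0,0],0.2],[[4.15,-24.9,3.2],[0.733,0,0],0.2],[[4.15,-24.9,3.2],[0.733,0,0],0.2],[[4.15,-24.9,3.2],[0.733,0,0],0.2]]' 60
python3 -c "
from h import *
st()
for n in('scene','top'):
  im=viewer.snapshot(n)[:,:,::-1]; cv2.imwrite('pics/%s4.png'%n,im)
s=cv2.imread('pics/scene4.png')[100:300,250:510];cv2.imwrite('pics/s4c.png',cv2.resize(s,None,fx=3,fy=3,interpolation=cv2.INTER_CUBIC))
D=down(195.45)*R.from_rotvec([np.radians(42),0,0])
to(np.array([508,60,1])-D.as_matrix()@[0,19,38],D)
"
```

```text
time: 4.85
tool_pos: [504.0, 70.7, 89.4]
tcp_rot: [-138.1, -0.3, -164.6]
ft_force: [0.5, -0.3, -1.5]
finger_gap: 37.2
t 4.85 pos [504.   70.7  89.4] rot [-138.07   -0.27 -164.56] f [ 0.51 -0.26 -1.46] gap 37.2 j [ 28.6  12.5 107.  -41.9  76.6 -60.9]
shift cm [-0.015  3.235  3.629] turn [ 0.0013 -0.0019  0.0014] t 4.95
```

View pics/s4c.png

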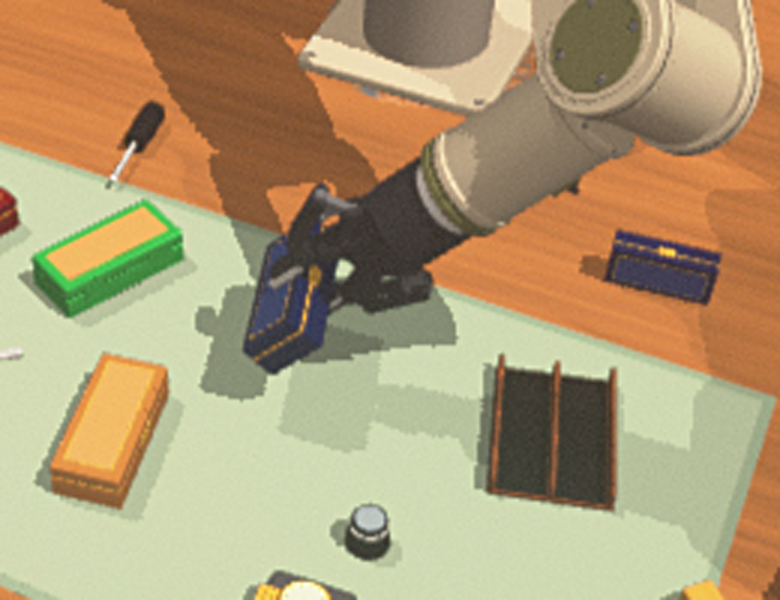

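```bash
python3 -m inch '[[[0,0.8,0.9],[0,0,0],0.2],[[0,1.6,1.8],[0,0,0],0.2],[[0,2.2,2.5],[0,0,0],0.2],[[0,2.7,3.0],[0,0,0],0.2],[[0,2.95,3.3],[0,0,0],0.2],[[0,3.1,3.5],[0,0,0],0.2],[[0,3.1,3.5],[0,0,0],0.2]]' 60
python3 -c "
from h import *
st()
im=viewer.snapshot('scene')[:,:,::-1]
s=im[100:300,250:510];cv2.imwrite('pics/s5c.png',cv2.resize(s,None,fx=3,fy=3,interpolation=cv2.INTER_CUBIC))
"
```

```text
time: 5.65
tool_pos: [504.6, 70.1, 43.4]
tcp_rot: [-138.0, -0.2, -164.6]
ft_force: [0.5, -0.1, -2.7]
finger_gap: 36.8
t 5.65 pos [504.6  70.1  43.4] rot [-138.     -0.19 -164.58] f [ 0.49 -0.12 -2.66] gap 36.8 j [ 28.5  17.3 107.1 -42.9  72.9 -57.3]
```

View pics/s5c.png

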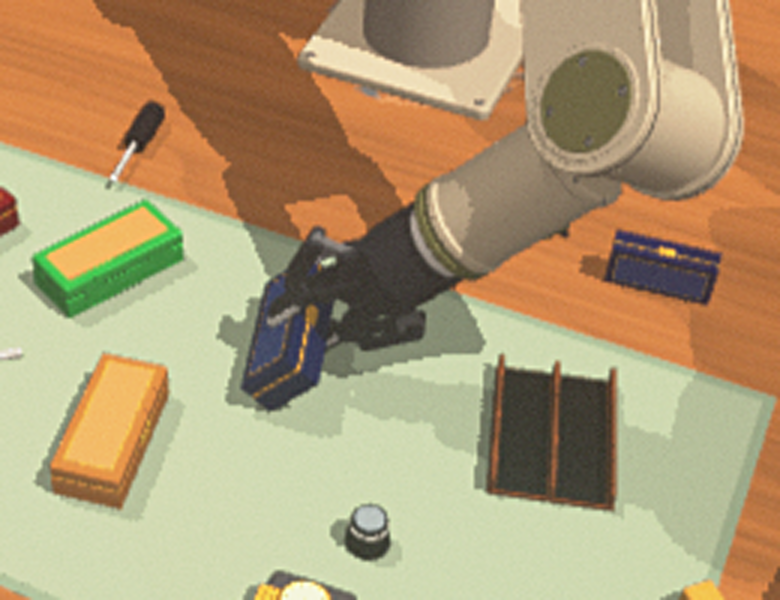

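```bash
python3 -m inch '[[[0,0.13,0.15],[0,0,0],0.44],[[0,0.13,0.15],[0,0,0],0.48],[[0,0.13,0.15],[0,0,0],0.5],[[0,0.13,0.15],[0,0,0],0.52],[[0,0.13,0.15],[0,0,0],0.52],[[0,0.13,0.15],[0,0,0],0.52]]' 60
python3 -c "
from h import *
st()
im=viewer.snapshot('scene')[:,:,::-1]
s=im[100:300,250:510];cv2.imwrite('pics/s6c.png',cv2.resize(s,None,fx=3,fy=3,interpolation=cv2.INTER_CUBIC))
"
```

```text
time: 6.3
tool_pos: [504.8, 70.2, 41.9]
tcp_rot: [-138.0, -0.1, -164.6]
ft_force: [-0.2, 0.3, -0.5]
finger_gap: 44.4
t 6.3 pos [504.8  70.2  41.9] rot [-1.3800e+02 -1.5000e-01 -1.6457e+02] f [-0.16  0.29 -0.51] gap 44.4 j [ 28.5  17.5 107.1 -43.   72.8 -57.2]
```

View pics/s6c.png

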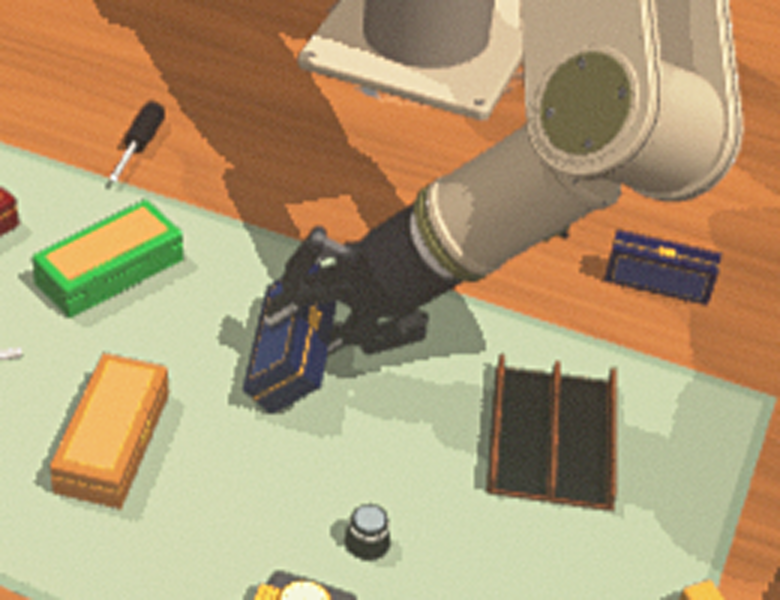

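```bash
python3 -m inch '[[[0,0,-1],[0,0,0],0.52],[[0,0,-2],[0,0,0],0.52],[[0,0,-3],[0,0,0],0.52],[[0,0,-4.5],[0,0,0],0.52],[[0,0,-6],[0,0,0],0.52],[[0,0,-8],[0,0,0],0.52],[[0,0,-10],[0,0,0],0.52],[[0,0,-12],[0,0,0],0.6],[[0,0,-12],[0,0,0],0.6]]' 60
python3 -c "
from h import *
st()
im=viewer.snapshot('scene')[:,:,::-1]
cv2.imwrite('pics/scene7.png',im)
s=im[100:300,250:510];cv2.imwrite('pics/s7c.png',cv2.resize(s,None,fx=3,fy=3,interpolation=cv2.INTER_CUBIC))
"
```

```text
time: 7.25
tool_pos: [484.7, 150.4, 133.9]
tcp_rot: [-138.1, 0.1, -164.5]
ft_force: [0.7, 0.2, -0.1]
finger_gap: 51.2
t 7.25 pos [484.7 150.4 133.9] rot [-1.3810e+02  1.1000e-01 -1.6446e+02] f [ 0.71  0.23 -0.13] gap 51.2 j [ 36.7  12.9 101.  -38.7  85.3 -58.7]
```

View pics/s7c.png

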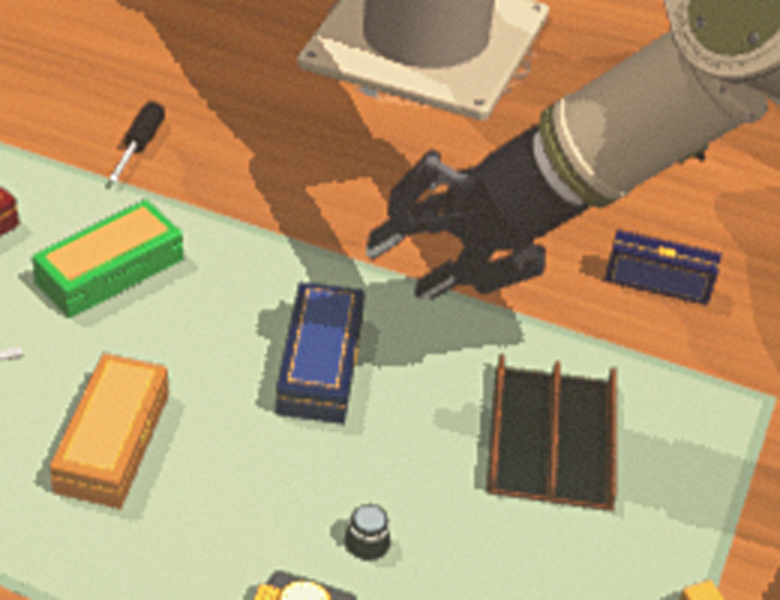

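Run:
```python
from h import *
t=cv2.imread('pics/top0.png'); s=cv2.imread('pics/scene0.png')
def rm(im,roi):
    b,g,r=[im[...,i].astype(int) for i in range(3)]
    m=((r-g>25)).astype(np.float32); z=np.zeros_like(m);x0,y0,x1,y1=roi;z[y0:y1,x0:x1]=1; return m*z
for k,rt,rs,x0 in (('tan',(318,138,354,190),(260,212,312,272),[655,-29,10]),('red',(395,180,435,232),(200,150,262,198),[509,-289,-17])):
    ms={'top':rm(t,rt),'scene':rm(s,rs)}
    for sub in(('top','scene'),('top',),('scene',)):
        p,f=fit({n:ms[n] for n in sub},x0); print(k,sub,p.round(2),round(f,1))
        if len(sub)==2: P=p
    out=[]
    for n,im,roi in(('top',t,rt),('scene',s,rs)):
        big=cv2.resize(im,None,fx=6,fy=6,interpolation=cv2.INTER_CUBIC)
        C=box([P[0],P[1],19],R.from_euler('z',P[2],degrees=True).as_matrix(),(130,60,38))
        q=((proj(n,C)+.5)*6-.5)
        for a in range(8):
            for b in range(a):
                if bin(a^b).count('1')==1: cv2.line(big,tuple(np.int32(q[a].round())),tuple(np.int32(q[b].round())),(255,255,0),1)
        x0_,y0_,x1,y1=roi; c=big[y0_*6:y1*6,x0_*6:x1*6]; out.append(cv2.copyMakeBorder(c,0,370-c.shape[0],0,380-c.shape[1],cv2.BORDER_CONSTANT))
    cv2.imwrite(f'pics/fit_{k}.png',np.hstack(out))
```

```text
tan ('top', 'scene') [655.64 -28.17  10.44] 92.5
tan ('top',) [657.79 -29.03  10.51] 21.7
tan ('scene',) [654.89 -27.62  10.77] 49.0
red ('top', 'scene') [ 509.89 -290.09  -17.57] 150.1
red ('top',) [ 510.92 -290.68  -17.36] 63.6
red ('scene',) [ 507.52 -288.38  -17.27] 79.2
```

View pics/fit_red.png

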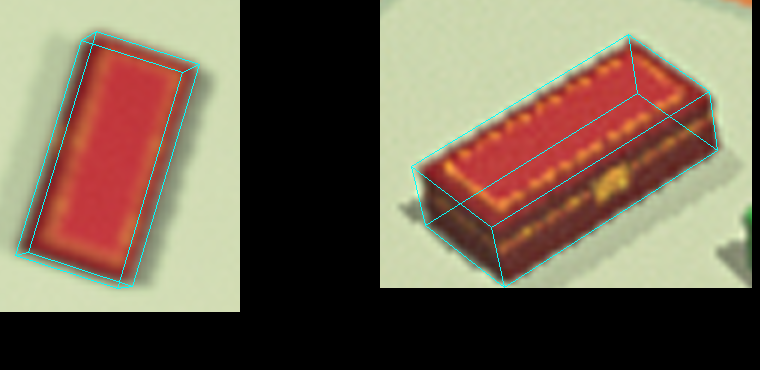

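View pics/fit_tan.png

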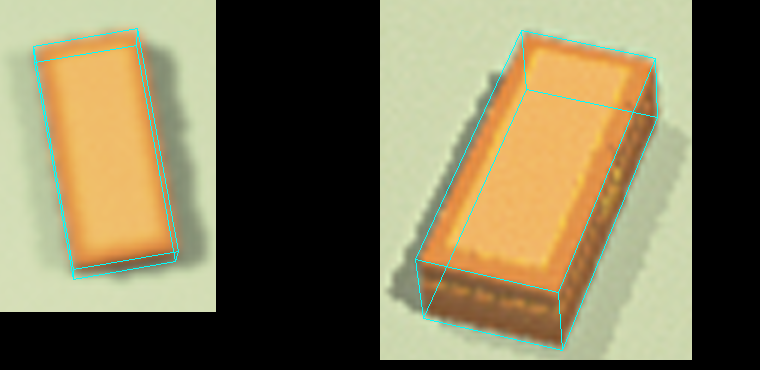

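```bash
python3 -c "
from h import *
to([509.5,-289.8,110],down(162.6))"
```

```text
shift cm [  9.324 -30.473  30.39 ] turn [-0.7113  0.2103  0.5484] t 7.3
```

```bash
python3 -m inch '[[[9.3,-30.5,30.4],[-0.711,0.210,0.548],1],[[9.3,-30.5,30.4],[-0.711,0.210,0.548],1],[[9.3,-30.5,30.4],[-0.711,0.210,0.548],1],[[9.3,-30.5,30.4],[-0.711,0.210,0.548],1],[[9.3,-30.5,30.4],[-0.711,0.210,0.548],1],[[9.3,-30.5,30.4],[-0.711,0.210,0.548],1],[[9.3,-30.5,30.4],[-0.711,0.210,0.548],1],[[9.3,-30.5,30.4],[-0.711,0.210,0.548],1],[[9.3,-30.5,30.4],[-0.711,0.210,0.548],1],[[9.3,-30.5,30.4],[-0.711,0.210,0.548],1],[[9.3,-30.5,30.4],[-0.711,0.210,0.548],1],[[9.3,-30.5,30.4],[-0.711,0.210,0.548],1]]' 60
python3 -c "
from h import *
st()
for n in('scene','top'):
  im=viewer.snapshot(n)[:,:,::-1]; cv2.imwrite('pics/%s8.png'%n,im)
s=cv2.imread('pics/scene8.png')[70:270,160:420];cv2.imwrite('pics/s8c.png',cv2.resize(s,None,fx=3,fy=3,interpolation=cv2.INTER_CUBIC))
to([509.5,-289.8,16],down(162.6))
"
```

```text
time: 8.5
tool_pos: [507.5, -290.8, 108.4]
tcp_rot: [-179.9, -0.2, 162.5]
ft_force: [-0.1, -0.4, -0.0]
finger_gap: 85.5
t 8.5 pos [ 507.5 -290.8  108.4] rot [-179.88   -0.2   162.51] f [-0.07 -0.4  -0.02] gap 85.5 j [ -34.7   11.2   95.5   -0.2   73.5 -107.2]
shift cm [-0.146  0.1    9.294] turn [-0.0024 -0.0026  0.0002] t 8.6
```

View pics/s8c.png

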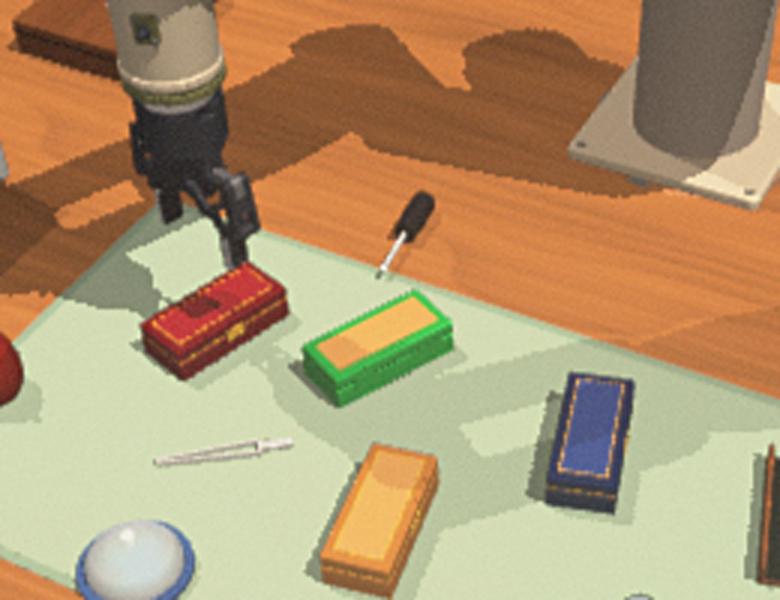

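```bash
python3 -m inch '[[[-0.1,0.1,4],[0,0,0],1],[[-0.1,0.1,7],[0,0,0],1],[[-0.1,0.1,9.2],[0,0,0],1],[[-0.1,0.1,9.2],[0,0,0],1],[[-0.1,0.1,9.2],[0,0,0],1]]' 25
python3 -c "
from h import *
st()"
python3 -m inch '[[[0,0,0],[0,0,0],0.75],[[0,0,0],[0,0,0],0.7],[[0,0,0],[0,0,0],0.65],[[0,0,0],[0,0,0],0.6],[[0,0,0],[0,0,0],0.6],[[0,0,0],[0,0,0],0.6]]' 30
python3 -c "
from h import *
st()"
```

```text
time: 9.1
tool_pos: [509.4, -290.1, 17.7]
tcp_rot: [-179.8, -0.1, 162.6]
ft_force: [0.0, -0.7, 0.7]
finger_gap: 85.3
t 9.1 pos [ 509.4 -290.1   17.7] rot [-1.7985e+02 -1.4000e-01  1.6262e+02] f [ 0.02 -0.68  0.74] gap 85.3 j [ -34.6   18.    98.    -0.2   64.1 -107.1]
time: 9.7
tool_pos: [510.8, -291.8, 19.6]
tcp_rot: [-179.8, 0.1, 162.5]
ft_force: [-0.6, 2.7, 7.3]
finger_gap: 59.7
t 9.7 pos [ 510.8 -291.8   19.6] rot [-1.7982e+02  9.0000e-02  1.6253e+02] f [-0.6   2.69  7.25] gap 59.7 j [ -34.6   17.9   97.8   -0.2   64.1 -107.1]
```

```bash
python3 -m inch '[[[0,0,0],[0,0,0],0.5],[[0,0,0],[0,0,0],0.5],[[0,0,0],[0,0,0],0.5]]' 60
python3 -c "
from h import *
st()"
python3 -m inch '[[[0,0,-1],[0,0,0],0.5],[[0,0,-2.5],[0,0,0],0.5],[[0,0,-4.5],[0,0,0],0.5],[[0,0,-7],[0,0,0],0.5],[[0,0,-9],[0,0,0],0.5],[[0,0,-10],[0,0,0],0.5],[[0,0,-10],[0,0,0],0.5],[[0,0,-10],[0,0,0],0.5]]' 60
python3 -c "
from h import *
st()
im=viewer.snapshot('scene')[:,:,::-1]; cv2.imwrite('pics/scene9.png',im)
s=im[50:250,160:420];cv2.imwrite('pics/s9c.png',cv2.resize(s,None,fx=3,fy=3,interpolation=cv2.INTER_CUBIC))
st()
"
```

```text
time: 10.0
tool_pos: [510.9, -291.9, 19.8]
tcp_rot: [-179.8, 0.1, 162.5]
ft_force: [-0.5, 2.3, 8.3]
finger_gap: 59.0
t 10.0 pos [ 510.9 -291.9   19.8] rot [-1.7981e+02  1.0000e-01  1.6253e+02] f [-0.49  2.29  8.33] gap 59.0 j [ -34.6   17.9   97.8   -0.2   64.1 -107.1]
time: 10.8
tool_pos: [509.2, -290.9, 116.9]
tcp_rot: [-179.8, -0.1, 162.5]
ft_force: [-0.7, 0.5, -3.6]
finger_gap: 59.1
t 10.8 pos [ 509.2 -290.9  116.9] rot [-1.7984e+02 -1.3000e-01  1.6252e+02] f [-0.67  0.48 -3.61] gap 59.1 j [ -34.6   10.8   95.    -0.2   74.3 -107.1]
t 10.85 pos [ 508.8 -290.6  116.1] rot [-179.87   -0.21  162.52] f [-1.81 -0.28 -3.46] gap 58.9 j [ -34.6   10.8   95.1   -0.2   74.3 -107.1]
```

View pics/s9c.png

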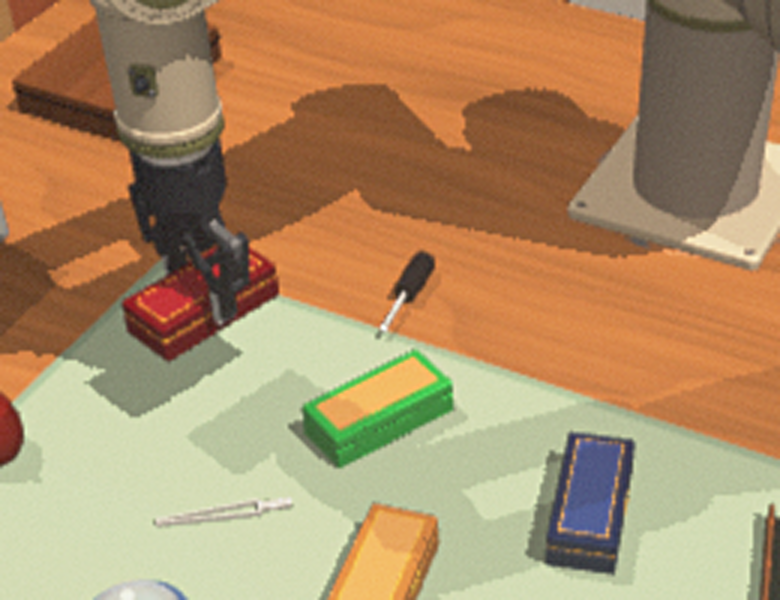

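```bash
python3 -c "
from h import *
to([657,-29.6,116],down(190.5));to([657,-29.6,76],down(190.5))"
```

```text
shift cm [-6.303 29.346 -0.081] turn [-0.0014 -0.0041 -0.4883] t 10.85
shift cm [-6.318 29.355  3.919] turn [-0.0014 -0.0041 -0.4883] t 10.85
```

```bash
python3 -m inch '[[[-0.4,2,0],[0,0,-0.04],0.5],[[-1,5,0],[0,0,-0.09],0.5],[[-1.8,8.5,0],[0,0,-0.15],0.5],[[-2.6,12,0],[0,0,-0.21],0.5],[[-3.4,16,0],[0,0,-0.28],0.5],[[-4.2,20,0],[0,0,-0.34],0.5],[[-5,23.5,0],[0,0,-0.4],0.5],[[-5.7,26.5,0],[0,0,-0.45],0.5],[[-6.1,28.5,0.5],[0,-0.002,-0.48],0.5],[[-6.3,29.3,1.5],[0,-0.002,-0.488],0.5],[[-6.3,29.35,2.5],[0,-0.002,-0.488],0.5],[[-6.3,29.35,3.5],[0,-0.002,-0.488],0.5],[[-6.3,29.35,3.9],[0,-0.002,-0.488],0.5],[[-6.3,29.35,3.9],[0,-0.002,-0.488],0.5],[[-6.3,29.35,3.9],[0,-0.002,-0.488],0.5],[[-6.3,29.35,3.9],[0,-0.002,-0.488],0.5]]' 60
python3 -c "
from h import *
st()
for n in('scene','top'):
  im=viewer.snapshot(n)[:,:,::-1]; cv2.imwrite('pics/%s10.png'%n,im)
st()
s=cv2.imread('pics/scene10.png')[180:290,240:340];s=cv2.resize(s,None,fx=5,fy=5,interpolation=cv2.INTER_CUBIC);cv2.imwrite('pics/s10c.png',s)
s=cv2.imread('pics/top10.png')[120:220,280:400];s=cv2.resize(s,None,fx=5,fy=5,interpolation=cv2.INTER_CUBIC);cv2.imwrite('pics/t10c.png',s)
"
```

```text
time: 12.45
tool_pos: [658.0, -30.6, 78.2]
tcp_rot: [-179.9, 0.0, -169.6]
ft_force: [-0.4, 0.4, -2.2]
finger_gap: 59.1
t 12.45 pos [658.  -30.6  78.2] rot [-1.7985e+02  1.0000e-02 -1.6955e+02] f [-0.35  0.4  -2.24] gap 59.1 j [-7.000e+00  2.350e+01  8.400e+01 -1.000e-01  7.250e+01 -1.075e+02]
t 12.55 pos [658.1 -30.4  78.2] rot [-1.7985e+02  1.0000e-02 -1.6953e+02] f [ 0.02 -0.07 -1.83] gap 59.0 j [-7.000e+00  2.350e+01  8.400e+01 -1.000e-01  7.250e+01 -1.075e+02]
```

View pics/s10c.png

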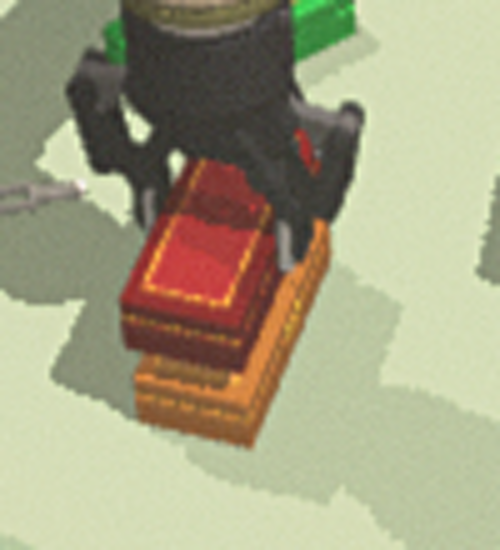

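View pics/t10c.png

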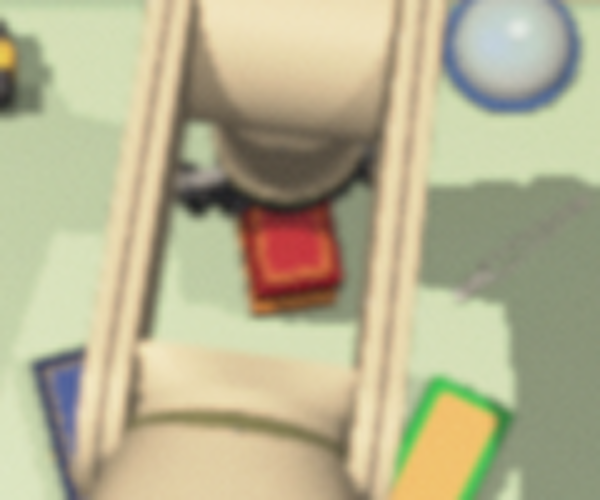

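```bash
python3 -c "
from h import *
c=lambda X,Y:((X+.5)/5-.5+240,(Y+.5)/5-.5+180)
for n,p,z in(('red topL',(122,298),96.4),('red topR',(243,322),96.4),('red botL',(126,345),58.4),('red botR',(240,372),58.4),('tan botL',(138,425),0),('tan botR',(252,448),0),('tan topL',(134,374),38)): print(n,unproj('scene',c(*p),z).round(1))
B=box([655.2,-28,77.4],R.from_euler('z',10.5,degrees=True).as_matrix(),(130,60,38)); print(((proj('scene',B)-[240,180]+.5)*5-.5).round(0))
B=box([655.2,-28,19],R.from_euler('z',10.5,degrees=True).as_matrix(),(130,60,38)); print(((proj('scene',B)-[240,180]+.5)*5-.5).round(0))
"
```

```text
red topL [724.9 -44.   96.4]
red topR [712.9  13.1  96.4]
red botL [722.8 -46.9  58.4]
red botR [713.3   9.5  58.4]
tan botL [724.6 -44.7   0. ]
tan botR [712.3  12.1   0. ]
tan topL [722.9 -44.4  38. ]
[[216. 157.]
 [211. 104.]
 [329. 180.]
 [326. 127.]
 [126. 349.]
 [119. 296.]
 [247. 375.]
 [243. 323.]]
[[222. 233.]
 [218. 184.]
 [332. 257.]
 [330. 207.]
 [136. 424.]
 [130. 376.]
 [253. 451.]
 [249. 402.]]
```

```bash
python3 -c "
import cv2
s=cv2.imread('pics/scene10.png')[228:273,260:300];cv2.imwrite('pics/z.png',cv2.resize(s,None,fx=13,fy=13,interpolation=cv2.INTER_CUBIC))"
```

```text
(no output)
```

View pics/z.png

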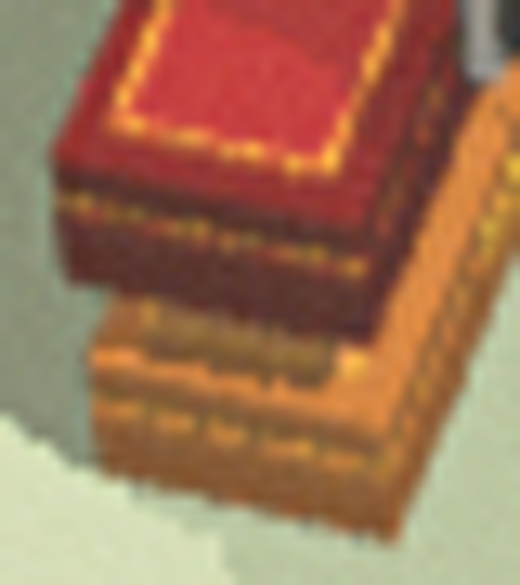

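```bash
python3 -m inch '[[[0,0,0.6],[0,0,0],0.5],[[0,0,1.2],[0,0,0],0.5],[[0,0,1.6],[0,0,0],0.5],[[0,0,1.8],[0,0,0],0.5],[[0,0,1.9],[0,0,0],0.5],[[0,0,1.95],[0,0,0],0.5],[[0,0,1.95],[0,0,0],0.5],[[0,0,1.95],[0,0,0],0.5]]' 60
python3 -c "
from h import *
st()
im=viewer.snapshot('scene')[:,:,::-1];st()
s=im[210:275,255:310];cv2.imwrite('pics/z2.png',cv2.resize(s,None,fx=9,fy=9,interpolation=cv2.INTER_CUBIC))"
```

```text
time: 13.35
tool_pos: [657.8, -30.2, 58.0]
tcp_rot: [-179.9, -0.0, -169.5]
ft_force: [-0.5, 0.5, -2.1]
finger_gap: 58.9
t 13.35 pos [657.8 -30.2  58. ] rot [-1.7987e+02 -4.0000e-02 -1.6951e+02] f [-0.49  0.51 -2.06] gap 58.9 j [-7.000e+00  2.480e+01  8.460e+01 -1.000e-01  7.070e+01 -1.075e+02]
t 13.4 pos [657.7 -30.2  58. ] rot [-1.7987e+02 -4.0000e-02 -1.6951e+02] f [ 0.17  0.3  -1.87] gap 59.3 j [-7.000e+00  2.480e+01  8.460e+01 -1.000e-01  7.070e+01 -1.075e+02]
```

View pics/z2.png

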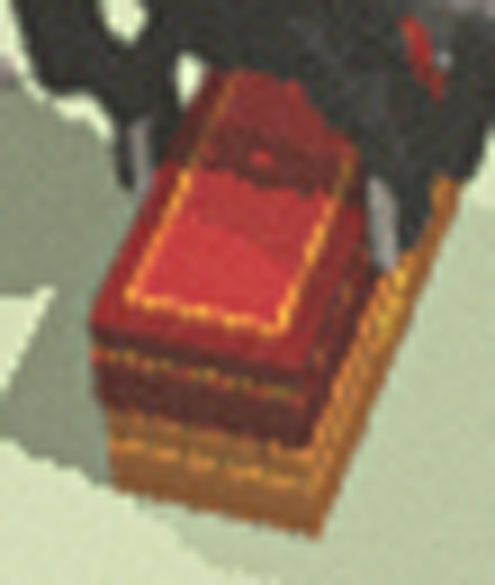

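```bash
python3 -m inch '[[[0,0.13,0],[0,0,0],0.5],[[0,0.13,0.05],[0,0,0],0.5],[[0,0.13,0.1],[0,0,0],0.5],[[0,0.13,0.12],[0,0,0],0.5],[[0,0.13,0.12],[0,0,0],0.5]]' 60
python3 -c "
from h import *
st()"
```

```text
time: 13.9
tool_pos: [657.5, -28.7, 57.8]
tcp_rot: [-179.9, -0.0, -169.5]
ft_force: [-4.4, 1.1, 6.8]
finger_gap: 58.9
t 13.9 pos [657.5 -28.7  57.8] rot [-1.7987e+02 -4.0000e-02 -1.6951e+02] f [-4.44  1.11  6.78] gap 58.9 j [-6.900e+00  2.480e+01  8.460e+01 -1.000e-01  7.060e+01 -1.073e+02]
```

```bash
python3 -m inch '[[[0,0,-0.05],[0,0,0],0.72],[[0,0,-0.05],[0,0,0],0.8],[[0,0,-0.05],[0,0,0],0.9],[[0,0,-0.05],[0,0,0],1],[[0,0,-0.05],[0,0,0],1],[[0,0,-2],[0,0,0],1],[[0,0,-5],[0,0,0],1],[[0,0,-9],[0,0,0],1],[[0,0,-9],[0,0,0],1]]' 30
python3 -c "
from h import *
st()
to([480,60,150],down(195))"
```

```text
time: 14.8
tool_pos: [661.4, -29.1, 154.2]
tcp_rot: [-179.7, 0.5, -169.5]
ft_force: [1.8, 0.1, 1.4]
finger_gap: 85.5
t 14.8 pos [661.4 -29.1 154.2] rot [-179.69    0.54 -169.51] f [1.78 0.1  1.36] gap 85.5 j [-6.900e+00  1.940e+01  8.080e+01 -1.000e-01  7.920e+01 -1.073e+02]
shift cm [16.216 12.063  0.204] turn [-0.0058  0.0093 -0.0787] t 14.8
```

```bash
python3 -c "
from h import *
to([330,330,230],down(195))"
```

```text
shift cm [25.972 41.299 -8.047] turn [-0.0058  0.0093 -0.0787] t 14.8
```

```bash
python3 -m inch '[[[2,3,-4],[0,0,0],1],[[26,41.3,-8],[0,0,-0.08],1],[[26,41.3,-8],[0,0,-0.08],1],[[26,41.3,-8],[0,0,-0.08],1],[[26,41.3,-8],[0,0,-0.08],1],[[26,41.3,-8],[0,0,-0.08],1],[[26,41.3,-8],[0,0,-0.08],1],[[26,41.3,-8],[0,0,-0.08],1],[[26,41.3,-8],[0,0,-0.08],1],[[26,41.3,-8],[0,0,-0.08],1],[[26,41.3,-8],[0,0,-0.08],1],[[26,41.3,-8],[0,0,-0.08],1],[[26,41.3,-8],[0,0,-0.08],1]]' 30
python3 -c "
from h import *
st()
for n in('scene','top'):
  im=viewer.snapshot(n)[:,:,::-1]; cv2.imwrite('pics/%s11.png'%n,im)
s=cv2.imread('pics/scene11.png')[180:280,250:390];a=cv2.resize(s,None,fx=5,fy=5,interpolation=cv2.INTER_CUBIC);cv2.imwrite('pics/s11c.png',a)
s=cv2.imread('pics/top11.png')[120:240,230:380];a=cv2.resize(s,None,fx=5,fy=5,interpolation=cv2.INTER_CUBIC);cv2.imwrite('pics/t11c.png',a)
"
```

```text
time: 16.1
tool_pos: [327.1, 329.7, 225.8]
tcp_rot: [-179.8, -0.1, -164.9]
ft_force: [-0.4, 0.8, 0.1]
finger_gap: 85.1
t 16.1 pos [327.1 329.7 225.8] rot [-1.7985e+02 -6.0000e-02 -1.6492e+02] f [-0.39  0.8   0.08] gap 85.1 j [ 3.900e+01 -1.340e+01  1.072e+02 -1.000e-01  8.640e+01 -6.610e+01]
```

View pics/s11c.png

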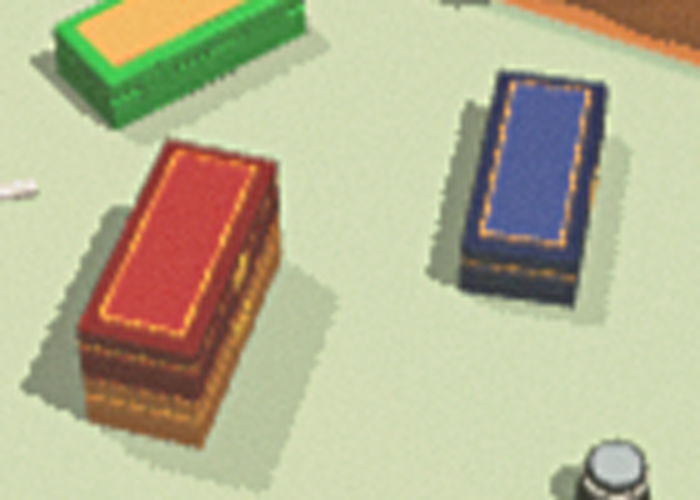

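View pics/t11c.png

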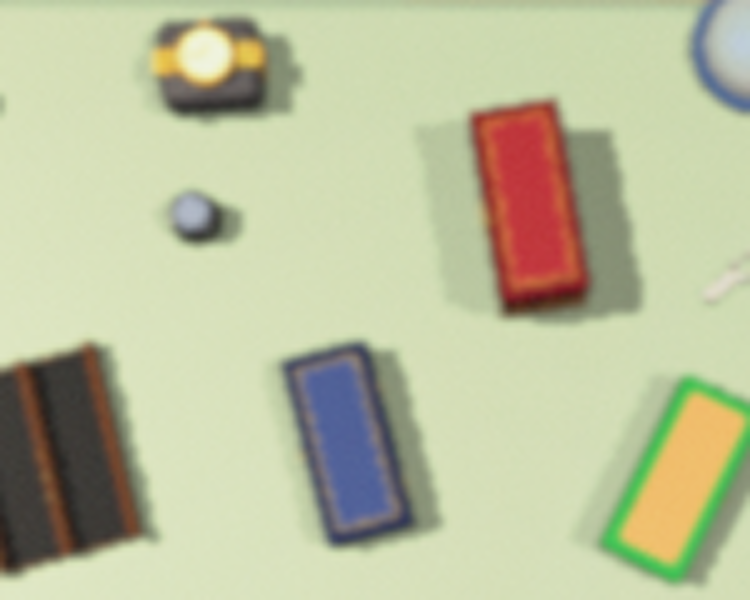

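Red sits flush on tan (scene crop 80–280 × 140–450); navy lies flat, lid up (460–605 × 70–305). Fit both.

```bash
cat >> h.py <<'E'
def m2(im,f,roi):
    b,g,r=[im[...,i].astype(int) for i in range(3)]
    m=f(b,g,r).astype(np.float32); z=np.zeros_like(m);x0,y0,x1,y1=roi;z[y0:y1,x0:x1]=1; return m*z
RED=lambda b,g,r:(r-g>25)
NAVY=lambda b,g,r:(b-g>8)
def over(n,im,roi,boxes,name,k=6):
    x0,y0,x1,y1=roi; big=cv2.resize(im[y0:y1,x0:x1],None,fx=k,fy=k,interpolation=cv2.INTER_CUBIC)
    for P,z,h in boxes:
        q=((proj(n,box([P[0],P[1],z],R.from_euler('z',P[2],degrees=True).as_matrix(),(130,60,h)))-[x0,y0]+.5)*k-.5)
        for a in range(8):
            for b in range(a):
                if bin(a^b).count('1')==1: cv2.line(big,tuple(np.int32(q[a].round())),tuple(np.int32(q[b].round())),(255,255,0),1)
    cv2.imwrite('pics/'+name,big)
E
python3 - <<'E'
from h import *
t=cv2.imread('pics/top11.png'); s=cv2.imread('pics/scene11.png')
ms={'top':m2(t,NAVY,(284,185,320,232)),'scene':m2(s,NAVY,(335,190,378,245))}
for sub in(('top','scene'),('top',),('scene',)):
    p,f=fit({n:ms[n] for n in sub},[500,90,15]); print('navy',sub,p.round(2),round(f,1))
    if len(sub)==2: N=p
# column: whole silhouette 76 high, then red only vs tan
ms={'top':m2(t,RED,(320,135,352,186)),'scene':m2(s,RED,(262,205,310,273))}
for sub in(('top','scene'),('top',),('scene',)):
    p,f=fit({n:ms[n] for n in sub},[655,-29,10.4],z=38,s=(130,60,76)); print('col',sub,p.round(2),round(f,1))
    if len(sub)==2: C=p
over('scene',s,(262,200,382,280),[(N,19,38),(C,57,38),([655.6,-28.2,10.44],19,38)],'o11.png')
E
```

```text
navy ('top', 'scene') [496.16  92.76  17.5 ] 513.6
navy ('top',) [498.76  91.56  18.2 ] 127.8
navy ('scene',) [486.85  89.94  17.11] 375.4
col ('top', 'scene') [656.11 -27.81  11.22] 145.8
col ('top',) [658.04 -28.97  10.18] 48.4
col ('scene',) [654.91 -27.68  11.5 ] 73.4
```

View pics/o11.png

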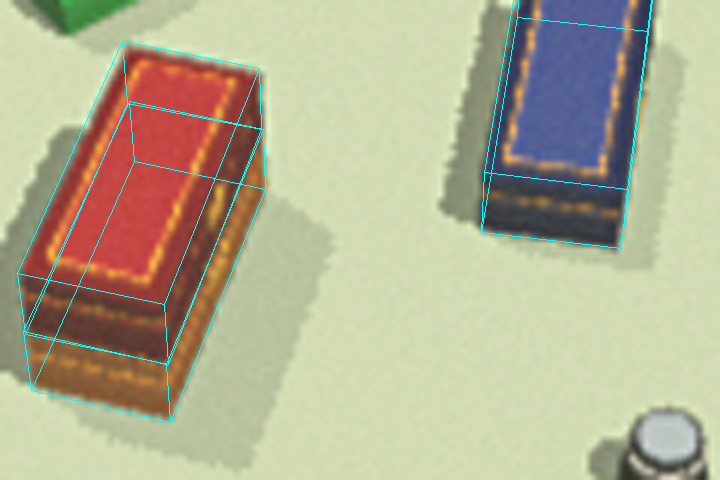

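Run:
```python
from h import *
t=cv2.imread('pics/top11.png'); s=cv2.imread('pics/scene11.png')
F=lambda b,g,r:(b-g>-8)&(r<150)|((r-g>25))
ms={'top':m2(t,F,(284,185,320,232)),'scene':m2(s,F,(335,190,378,245))}
for sub in(('top','scene'),('top',),('scene',)):
    p,f=fit({n:ms[n] for n in sub},[497,91,16.5]); print('navy',sub,p.round(2),round(f,1))
    if len(sub)==2: N=p
over('scene',s,(330,188,385,248),[(N,19,38)],'o12.png',9)
```

```text
navy ('top', 'scene') [497.97  93.13  16.09] 126.9
navy ('top',) [498.36  91.55  15.5 ] 33.2
navy ('scene',) [496.86  93.48  15.82] 78.1
```

View pics/o12.png

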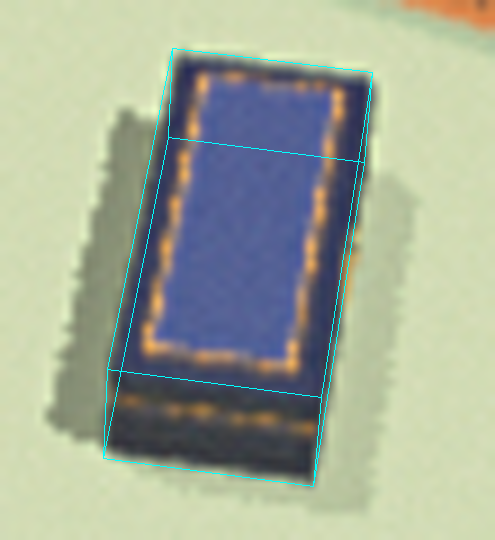

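```bash
python3 -c "
from h import *
to([498.5,91.8,110],down(195.7))"
```

```text
shift cm [-10.402 -27.317  11.623] turn [-0.0027 -0.0015 -0.0129] t 16.2
```

```bash
python3 -m inch '[[[-10.4,-27.3,11.6],[-0.003,0,-0.013],1],[[-10.4,-27.3,11.6],[-0.003,0,-0.013],1],[[-10.4,-27.3,11.6],[-0.003,0,-0.013],1],[[-10.4,-27.3,11.6],[-0.003,0,-0.013],1],[[-10.4,-27.3,11.6],[-0.003,0,-0.013],1],[[-10.4,-27.3,11.6],[-0.003,0,-0.013],1],[[-10.4,-27.3,11.6],[-0.003,0,-0.013],1],[[-10.4,-27.3,11.6],[-0.003,0,-0.013],1],[[-10.4,-27.3,11.6],[-0.003,0,-0.013],1],[[-10.4,-27.3,11.6],[-0.003,0,-0.013],1],[[-10.4,-27.3,11.6],[-0.003,0,-0.013],1]]' 30
python3 -c "
from h import *
st()
to([498.5,91.8,17],down(195.7))"
```

```text
time: 17.3
tool_pos: [497.9, 94.4, 111.2]
tcp_rot: [179.9, -0.0, -164.1]
ft_force: [0.1, -0.1, -0.6]
finger_gap: 85.2
t 17.3 pos [497.9  94.4 111.2] rot [ 1.7995e+02 -1.0000e-02 -1.6411e+02] f [ 0.06 -0.15 -0.62] gap 85.2 j [ 4.900e+00 -1.000e+00  1.081e+02  1.000e-01  7.290e+01 -1.010e+02]
shift cm [ 0.015 -0.278  9.417] turn [ 0.0009 -0.0001  0.0034] t 17.3
```

```bash
python3 -m inch '[[[0,-0.2,4],[0,0,0.003],1],[[0,-0.2,7],[0,0,0.003],1],[[0,-0.2,9.4],[0,0,0.003],1],[[0,-0.2,9.4],[0,0,0.003],1],[[0,-0.2,9.4],[0,0,0.003],1]]' 30
python3 -c "
from h import *
st()"
python3 -m inch '[[[0,0,0],[0,0,0],0.75],[[0,0,0],[0,0,0],0.7],[[0,0,0],[0,0,0],0.65],[[0,0,0],[0,0,0],0.6],[[0,0,0],[0,0,0],0.6],[[0,0,0],[0,0,0],0.6]]' 30
python3 -c "
from h import *
st()"
```

```text
time: 17.8
tool_pos: [498.2, 92.3, 17.0]
tcp_rot: [179.9, -0.1, -164.3]
ft_force: [-0.2, -0.4, 0.7]
finger_gap: 85.5
t 17.8 pos [498.2  92.3  17. ] rot [ 1.7994e+02 -9.0000e-02 -1.6429e+02] f [-0.15 -0.41  0.68] gap 85.5 j [   4.7    6.9  111.     0.    62.2 -101.1]
time: 18.4
tool_pos: [500.0, 92.0, 18.6]
tcp_rot: [180.0, 0.1, -164.3]
ft_force: [-1.8, 1.2, 6.1]
finger_gap: 59.7
t 18.4 pos [500.   92.   18.6] rot [ 1.7996e+02  1.2000e-01 -1.6435e+02] f [-1.82  1.2   6.12] gap 59.7 j [ 4.600e+00  6.800e+00  1.109e+02  1.000e-01  6.210e+01 -1.011e+02]
```

```bash
python3 -m inch '[[[0,0,0],[0,0,0],0.5],[[0,0,0],[0,0,0],0.5],[[0,0,0],[0,0,0],0.5],[[0,0,-1],[0,0,0],0.5],[[0,0,-2.5],[0,0,0],0.5],[[0,0,-4.5],[0,0,0],0.5],[[0,0,-7],[0,0,0],0.5],[[0,0,-10],[0,0,0],0.5],[[0,0,-12],[0,0,0],0.5],[[0,0,-13],[0,0,0],0.5],[[0,0,-13],[0,0,0],0.5],[[0,0,-13],[0,0,0],0.5]]' 60
python3 -c "
from h import *
st()
to([658.2,-28.5,140],down(190.4));to([658.2,-28.5,113],down(190.4))"
```

```text
time: 19.6
tool_pos: [498.0, 91.5, 145.7]
tcp_rot: [179.9, -0.1, -164.4]
ft_force: [0.1, 0.4, -3.1]
finger_gap: 59.4
t 19.6 pos [498.   91.5 145.7] rot [ 1.7994e+02 -1.3000e-01 -1.6436e+02] f [ 0.15  0.42 -3.07] gap 59.4 j [   4.6   -3.1  106.4    0.    76.8 -101.1]
shift cm [-12.193 -15.873   0.523] turn [ 0.001  -0.0023  0.0915] t 19.6
shift cm [-12.199 -15.876   3.223] turn [ 0.001  -0.0023  0.0915] t 19.6
```

```bash
python3 -m inch '[[[-1,-1.2,0],[0,0,0],0.5],[[-2.5,-3.2,0],[0,0,0.01],0.5],[[-4.5,-6,0],[0,0,0.03],0.5],[[-7,-9,0],[0,0,0.05],0.5],[[-9.5,-12.3,0],[0,0,0.07],0.5],[[-11.2,-14.6,0],[0,0,0.09],0.5],[[-12,-15.6,0.4],[0,-0.002,0.0915],0.5],[[-12.2,-15.9,1],[0,-0.002,0.0915],0.5],[[-12.2,-15.9,2],[0,-0.002,0.0915],0.5],[[-12.2,-15.9,2.8],[0,-0.002,0.0915],0.5],[[-12.2,-15.9,3.2],[0,-0.002,0.0915],0.5],[[-12.2,-15.9,3.2],[0,-0.002,0.0915],0.5],[[-12.2,-15.9,3.2],[0,-0.002,0.0915],0.5],[[-12.2,-15.9,3.2],[0,-0.002,0.0915],0.5],[[-12.2,-15.9,3.2],[0,-0.002,0.0915],0.5]]' 60
python3 -c "
from h import *
st()
im=viewer.snapshot('scene')[:,:,::-1]; cv2.imwrite('pics/scene13.png',im)
z=telemetry.sense()['tool_pos'][2]; st()
over('scene',im,(255,180,315,275),[([656.0,-28,10.5],38,76)],'o13.png',6)
s=im[215:275,258:300]; cv2.imwrite('pics/z13.png',cv2.resize(s,None,fx=10,fy=10,interpolation=cv2.INTER_CUBIC))
zz=z-18.6
for q in([655.6,-28,10.5],):
  for zc in(0,76,zz,zz+38): print(zc,[(((proj('scene',np.array([q[0],q[1],zc])+R.from_euler('z',q[2],degrees=True).apply([65,sy,0]))[0]-[258,215]+.5)*10-.5).round(0)).tolist() for sy in(-30,30)])
"
```

```text
time: 21.1
tool_pos: [659.2, -28.6, 114.9]
tcp_rot: [180.0, 0.1, -169.6]
ft_force: [0.3, -0.3, -2.4]
finger_gap: 58.8
t 21.1 pos [659.2 -28.6 114.9] rot [ 1.7997e+02  1.0000e-01 -1.6959e+02] f [ 0.26 -0.32 -2.38] gap 58.8 j [-7.000e+00  2.140e+01  8.250e+01  1.000e-01  7.600e+01 -1.074e+02]
t 21.15 pos [659.2 -28.7 114.8] rot [ 1.7997e+02  1.0000e-01 -1.6959e+02] f [-0.84 -0.05 -1.97] gap 58.8 j [-7.000e+00  2.150e+01  8.250e+01  1.000e-01  7.600e+01 -1.074e+02]
0 [[92.0, 500.0], [325.0, 554.0]]
76 [[66.0, 301.0], [309.0, 355.0]]
96.18676751760836 [[58.0, 245.0], [305.0, 299.0]]
134.18676751760836 [[44.0, 136.0], [296.0, 190.0]]
```

View pics/z13.png

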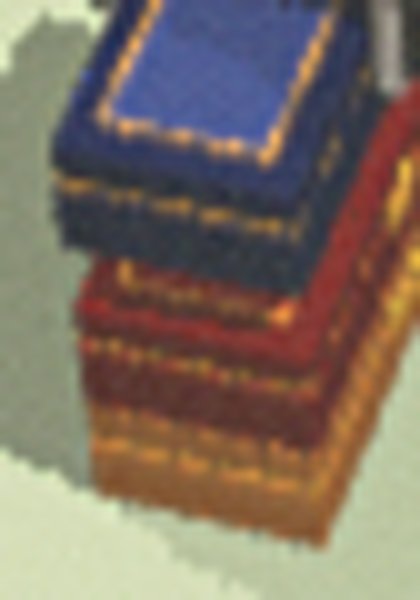

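View pics/o13.png

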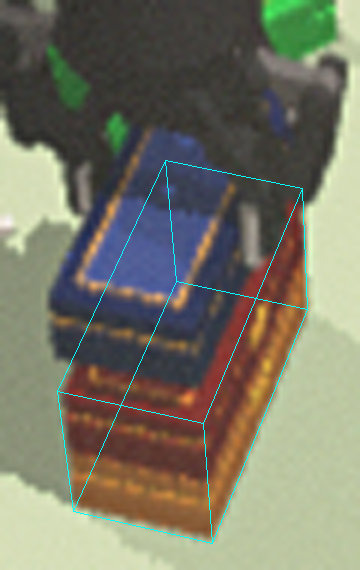

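```bash
python3 -m inch '[[[0,0,0.6],[0,0,0],0.5],[[0,0,1.2],[0,0,0],0.5],[[0,0,1.6],[0,0,0],0.5],[[0,0,1.8],[0,0,0],0.5],[[0,0,1.8],[0,0,0],0.5],[[0,0,1.8],[0,0,0],0.5]]' 60
python3 -c "
from h import *
st()
im=viewer.snapshot('scene')[:,:,::-1]; cv2.imwrite('pics/scene14.png',im);st()
s=im[195:275,258:313]; cv2.imwrite('pics/z14.png',cv2.resize(s,None,fx=7,fy=7,interpolation=cv2.INTER_CUBIC))
"
```

```text
time: 21.75
tool_pos: [659.0, -28.7, 96.2]
tcp_rot: [179.9, 0.0, -169.6]
ft_force: [-0.7, 0.1, -3.1]
finger_gap: 58.7
t 21.75 pos [659.  -28.7  96.2] rot [ 1.7995e+02  5.0000e-02 -1.6960e+02] f [-0.69  0.1  -3.15] gap 58.7 j [-7.000e+00  2.250e+01  8.320e+01  1.000e-01  7.430e+01 -1.074e+02]
t 21.8 pos [659.  -28.6  96.3] rot [ 1.7995e+02  6.0000e-02 -1.6960e+02] f [ 0.23  0.64 -2.29] gap 58.8 j [-7.000e+00  2.250e+01  8.320e+01  1.000e-01  7.430e+01 -1.074e+02]
```

View pics/z14.png

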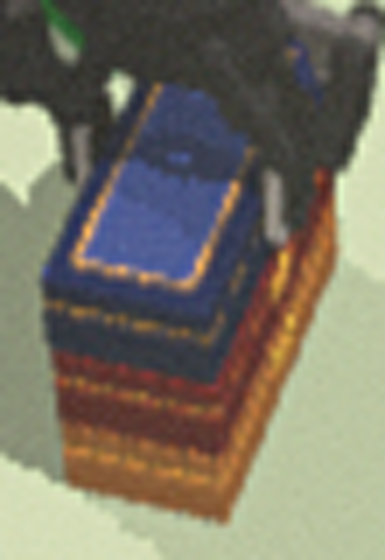

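```bash
python3 -m inch '[[[0,0,0.05],[0,0,0],0.5],[[0,0,0.1],[0,0,0],0.5],[[0,0,0.15],[0,0,0],0.5],[[0,0,0.15],[0,0,0],0.5]]' 60
python3 -c "
from h import *
st()"
```

```text
time: 22.2
tool_pos: [659.0, -28.7, 94.8]
tcp_rot: [180.0, 0.1, -169.6]
ft_force: [-2.1, -0.3, -2.0]
finger_gap: 59.2
t 22.2 pos [659.  -28.7  94.8] rot [ 1.7995e+02  5.0000e-02 -1.6960e+02] f [-2.11 -0.29 -1.97] gap 59.2 j [-7.000e+00  2.260e+01  8.330e+01  1.000e-01  7.410e+01 -1.074e+02]
```

```bash
python3 -m inch '[[[0,0,0.04],[0,0,0],0.5],[[0,0,0.08],[0,0,0],0.5],[[0,0,0.08],[0,0,0],0.5]]' 60
python3 -c "
from h import *
st()"
```

```text
time: 22.5
tool_pos: [659.0, -28.6, 94.8]
tcp_rot: [180.0, 0.1, -169.6]
ft_force: [-4.4, 0.1, 5.2]
finger_gap: 58.9
t 22.5 pos [659.  -28.6  94.8] rot [ 1.7995e+02  6.0000e-02 -1.6960e+02] f [-4.42  0.05  5.17] gap 58.9 j [-7.000e+00  2.260e+01  8.330e+01  1.000e-01  7.410e+01 -1.074e+02]
```

Contact. Release, rise, and move clear.

```bash
python3 -m inch '[[[0,0,-0.04],[0,0,0],0.72],[[0,0,-0.04],[0,0,0],0.8],[[0,0,-0.04],[0,0,0],0.9],[[0,0,-0.04],[0,0,0],1],[[0,0,-0.04],[0,0,0],1],[[0,0,-2],[0,0,0],1],[[0,0,-5],[0,0,0],1],[[0,0,-9],[0,0,0],1],[[0,0,-9],[0,0,0],1]]' 30
python3 -m inch '[[[2,3,-2],[0,0,0],1],[[26,41,-4],[0,0,-0.08],1],[[26,41,-4],[0,0,-0.08],1],[[26,41,-4],[0,0,-0.08],1],[[26,41,-4],[0,0,-0.08],1],[[26,41,-4],[0,0,-0.08],1],[[26,41,-4],[0,0,-0.08],1],[[26,41,-4],[0,0,-0.08],1],[[26,41,-4],[0,0,-0.08],1],[[26,41,-4],[0,0,-0.08],1],[[26,41,-4],[0,0,-0.08],1],[[26,41,-4],[0,0,-0.08],1],[[26,41,-4],[0,0,-0.08],1],[[26,41,-4],[0,0,-0.08],1]]' 30
python3 - <<'E'
from h import *
st()
I={n:np.ascontiguousarray(viewer.snapshot(n)[:,:,::-1]) for n in('scene','top')}
for n in I: cv2.imwrite(f'pics/{n}15.png',I[n])
s=I['scene'][190:275,255:315]; a=cv2.resize(s,None,fx=7,fy=7,interpolation=cv2.INTER_CUBIC)
s=I['top'][125:200,315:360]; b=cv2.resize(s,None,fx=7,fy=7,interpolation=cv2.INTER_CUBIC)
b=cv2.copyMakeBorder(b,0,a.shape[0]-b.shape[0],0,0,cv2.BORDER_CONSTANT); cv2.imwrite('pics/fin.png',np.hstack([a,b]))
F=lambda b,g,r:(b-g>-8)&(r<150)
cv2.imwrite('pics/fin2.png',I['scene'])
E
```

```text
time: 23.4
tool_pos: [662.5, -29.1, 191.6]
tcp_rot: [-179.9, 0.7, -169.6]
ft_force: [1.2, 0.1, 1.7]
finger_gap: 85.5
time: 24.8
tool_pos: [330.0, 326.5, 223.9]
tcp_rot: [180.0, 0.0, -165.1]
ft_force: [0.1, 0.4, -0.2]
finger_gap: 85.5
t 24.8 pos [330.  326.5 223.9] rot [ 1.7997e+02  4.0000e-02 -1.6514e+02] f [ 0.09  0.42 -0.2 ] gap 85.5 j [ 38.4 -13.6 107.5   0.   86.  -66.5]
```

View pics/fin.png

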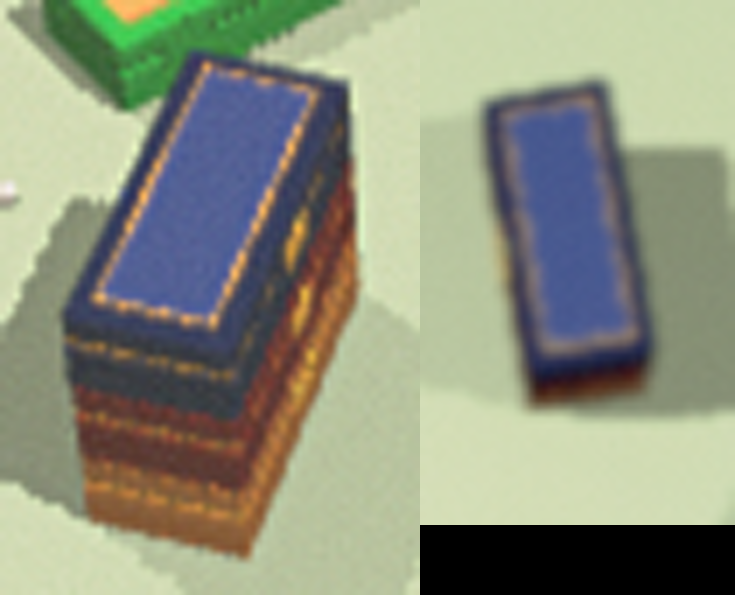

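View pics/fin2.png

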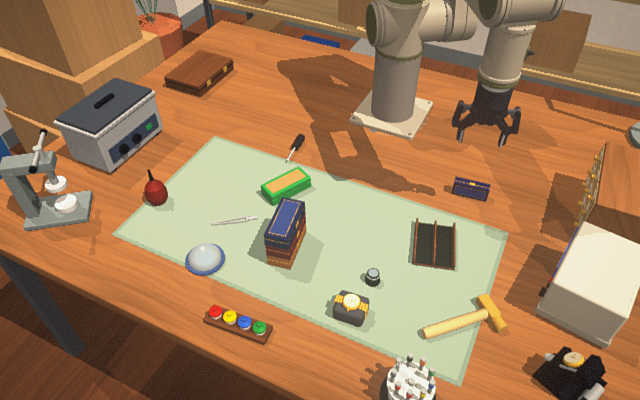

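Run:
```python
from h import *
t=cv2.imread('pics/top15.png'); s=cv2.imread('pics/scene15.png')
F=lambda b,g,r:(b-g>-8)&(r<150)|(r-g>25)
ms={'top':m2(t,F,(320,130,352,186)),'scene':m2(s,lambda b,g,r:F(b,g,r)&~((g-r)>30),(262,195,310,272))}
for sub in(('top',),('scene',)):
    p,f=fit({n:ms[n] for n in sub},[655,-29,10.4],z=57,s=(130,60,114)); print(sub,p.round(2),round(f,1))
from bench import r
r.hand_in()
```

```text
('top',) [657.84 -29.18   9.35] 82.1
('scene',) [655.18 -27.43  11.74] 141.4
the job is handed in; nothing more can be done
```

The column is built on the tan case where it lay, with tan at the foot, red on it and navy on top. All lids are up and the clasps face the same way. I handed it in at about 25 s.

1. **Navy laid flat:** I took the navy case out of the rack, set it leaning on the bench and let go. It fell flat with its lid up.
2. **Red stacked:** I took the red case across its width and set it on the tan case.
3. **Navy stacked:** I took the navy case again across its width and set it on the red one.

**Last checks:**
- **Alignment:** in both pictures the edges look in line. A three-case column fitted to each camera gave a centre within about 1 mm of the first tan-case fit from that same camera. The angle differed by about 1° per camera: 9.4° from the top and 11.7° from the scene camera, against 10.5° and 10.8° at first.
- **Camera disagreement:** the two cameras differ by about 3 mm in position, as they did from the start. This fits the stated calibration error.
- **Force:** the readings at the checks stayed below about 10 N.
- **Other things on the bench:** by eye in the last scene picture, the watch, tools and other things look unmoved. I did not measure them.

The gripper was open and clear of everything at hand-in.

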